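# Reassemble a laboratory pump head after cleaning

### The arm

A 7-joint arm with a two-finger parallel gripper is mounted at the origin on a cart in front of the work surface, level with it; the furniture and walls round the work are solid. World frame = base frame: x ahead of the robot, y to its left, z up, the work surface at z = 0. Lengths are in m, angles in rad, forces in N, time in s.
With the tool pointing down it reaches from about 0.4 to 0.85 m from the base axis. Payload 10.4 kg.
Tool frame: the origin (TCP) lies between the finger pads; the fingertips stand 11 mm ahead of it and the grasp point (between the pads) lies 8 mm behind it (arm.finger_overhang is the distance from the TCP to the fingertips, in m); z points along the fingers, y is the line along which they close (so a half turn about z gives the same grasp; the last joint's range is limited). The gripper opens to 87 mm and grips with 3 to 60 N. Pads are 19 mm wide; open, the fingers measure 117 mm over their backs; the gripper's body (75 mm by 190 mm) begins 51 mm behind the grasp point.
Start: joints at [-1.258, 0.332, -0.065, 1.46, 0.022, 1.35, -0.088], TCP at [0.206, 0.59, 0.234] pointing down, gripper open.
Joint ranges: [-2.6, 2.6], [-0.5, 2.12], [-1.47, 1.34], [0.16, 2.42], [-1.27, 4.41], [0.06, 2.06], [-2.6, 2.6]. Speed limits (rad/s): [2.22, 2.22, 2.79, 2.79, 3.14, 3.14, 3.14].

### API

Orientations are given as a rotation vector (axis times angle).
In Python, from bench import status, cams, workorder, arm gives the robot as it stands.
- The arm moves only by the tool carry_out, never from a script. Its argument "steps" is one flat list of numbers, 7 for each row, row after row: the turn, a rotation vector about the tool's x, y, z in rad, then the shift along the tool's x, y, z in cm, then the finger opening in cm, from 0 to 8.7. A call has 1 to 8 rows; each row is the pose to reach, as a shift and turn from the pose commanded when the call began, along the tool's axes at that moment; what a row does not reach only later rows make up. A row lasts 1/10 s, in which the tool goes at most 50 mm and 8.59 degrees, less where a joint would pass 70% of its speed; a pose out of reach is approached as far as the arm can. A call with a gripper value outside its range is refused whole. The fingers move at their own pace and stop on an object; "grip_force" is the grip in N (left out, the last holds). Time passes only in rows, so rows that repeat a pose let the fingers close. It gives the time, the measured TCP pose, the force, the opening and the grip force at its end, in the units of the state.
- status.get_obs(): the state, without advancing time (a new reading comes with each control period).
- cams.grab_frame(name): name is "scene" or "top" or "wrist"; returns the picture (480x640x3 uint8, blue, green, red); there is no depth.
- cams.camera_info(name): a dict with "K" (3x3 intrinsics, pixels), "rvec" (rotation vector, rad) and "tvec" (3), from world to camera coordinates, as OpenCV has them. Camera axes: x right, y down, z forward; pixel columns grow to the right and rows downward; lengths in m; the calibration is good to about 2 mm. A picture is of the moment at which its call begins: read the wrist's pose just before it. camera_info takes no time and is no camera call; for the wrist camera it gives the pose at the moment of the call.
- workorder.sign_off(): hands the job in; it is judged then, once.
The state is a dict: "time_s": time; "q": joint angles; "qd": joint speeds; "joint_efforts": joint torques, N m; "tool_pos": TCP position; "tcp_rot": TCP orientation; "contact_force": force on the tool from outside, world axes, zero at the start; "wrist_torque": the same for the moment, N m; "width": opening from 0.0 (shut) to 1.0 (fully open); "grasp_force": force on a finger pad.
Only numpy, scipy, OpenCV 4.12 (cv2) and the standard library are available. Lean on these libraries where they do the work, as an engineer would, in place of code of your own. Each camera call takes 0.05 s, during which the arm holds its last target. There are 200 camera calls.

### The job

Put the cleaned pump back together: thread the collars that are there onto the spindle in the open bay, largest first and each fully home, then hook the blue cover's front tongue under the ledge at the low front of the pump and swing its rear edge down until the cover lies flat and flush on its seat, and only then throw the red-knobbed switch lever over to its far stop. Also lay the tweezers lengthwise across both forks of the raised rest, and do not knock over the glass weighing bottle.

Things in the scene. Friction and masses are not known exactly. Their poses are not given: they have to be found in the camera images.
- pump: The pump, fixed: white open bay, grey motor housing behind, 200 (x) x 171 (y) mm; origin at the centre of its underside, x to its rear, z up. Front 60 mm high with the ledge; bay inside x = -86 to 45, y = -69 to 69 mm; side walls rise rearward from 55 to 95 mm; housing x = 60 to 110 mm, 110 mm high. Its place and yaw vary.
- spindle_foot (a point): Foot of the vertical stepped steel spindle, on the bay floor 8 mm above the bench; axes as the pump's. 28 mm thick up to 15 mm above this point, 18 mm up to 30 mm, 9 mm up to 50 mm, chamfered: each collar passes the thinner parts and sits on its own step (large on the floor, middle on the first shoulder, small on the second), whether or not the others are there.
- seat: Frame of the cover's sloping seat: origin at the front stop, x up the slope to the rear (15 degrees), z square to it. Ledge over x = -8 to 12 mm, z = 11 to 16 mm; stop at x = 0; side rims 7 mm high at y = +-80 mm; seat ends at x = 155 mm. Shut, the tongue end is at x = 0 to 6, z = 0. The cover cannot go in flat: enter the tongue with the rear edge raised about 15 degrees off the slope.
- cover_rib (a point): Loose blue cover, 160 g: plate 135 x 153 x 6 mm, flat below; on its -x edge a tongue 14 mm long, 130 wide, 4 thick, flush with the underside; on top an upright grip rib 14 (x) x 64 (y) mm, standing 26 mm above the plate. The point is the rib's middle, 19 mm above the underside; x points from tongue to rear edge, z up. It starts flat on the bench, rib up.
- cover_tongue (a point): Middle of the tongue's end, at the cover's underside: 81.5 mm from the rib in -x, 19 mm below it; axes as the cover's.
- cover_rear (a point): Middle of the cover's rear edge, at its underside: 67.5 mm from the rib in +x, 19 mm below it; axes as the cover's.
- switch (a joint): Angle of the lever at the pump's left (+y) side: about 0 at the start (leaning to the pump's front, -x), 1.0 rad at its far stop (leaning to the rear, +x); light friction, stays where it is left.
- switch_tip (a point): Centre of the red ball (26 mm) at the lever's tip. The lever is 60 mm long and swings about the pump's y axis; its pivot is 22 mm above the bench; the ball goes from 29 mm before the pivot to 29 mm behind it, 75 mm above the bench at either end.
- large_centre (a point): green plastic ring (collar), outside 48 mm, bore 30.5 mm, 14.5 mm high; the point is its centre, half-way up; z is its axis (either face up is right, the two are alike). Fully home on the spindle its underside lies 0 mm above spindle_foot. May be absent.
- middle_centre (a point): yellow plastic ring (collar), outside 40 mm, bore 20.5 mm, 14.5 mm high; the point is its centre, half-way up; z is its axis (either face up is right, the two are alike). Fully home on the spindle its underside lies 15 mm above spindle_foot. May be absent.
- small_centre (a point): red plastic ring (collar), outside 32 mm, bore 11.5 mm, 14.5 mm high; the point is its centre, half-way up; z is its axis (either face up is right, the two are alike). Fully home on the spindle its underside lies 30 mm above spindle_foot. May be absent.
- tweezers_mid (a point): Steel tweezers, closed, 142 mm long (y), 15 mm wide at most (x), 9 mm high, lying flat; the point is their middle, half-way up.
- rest_saddle (a point): Tweezer rest, fixed: two aluminium forks 80 mm apart along y on a black foot 56 (x) x 104 (y) x 6 mm. The point is midway between the forks at the height of their saddles, 45 mm above the bench; each saddle is 28 mm wide (x) between horns 13 mm high; between the forks it is open. y runs from fork to fork.
- tweezers: The tweezers again: origin in the middle of the underside.
- weighing_bottle: Bystander: small glass bottle with ground lid, 39 mm wide, 49 mm high; origin at its foot. Must not be tipped over.
- cover: The cover again: origin at the centre of its underside, 19 mm below the rib's middle and 7 mm from it in -x.
Mind the look-alikes: they are no part of the job. Of the things shaped like the cover, the blue one is meant.

How it is judged:
By the outcome, as a careful person would: the job done as asked, in the order asked, and still so for the second after the job is handed in, with the robot touching nothing.
Of collar_large, collar_middle, collar_small only 2 to 3 are there at a start; the rules pass over those that are not, and their reading is None.
At some moment in a run one of collar_large, collar_middle, collar_small, cover, tweezers may be knocked a few centimetres aside while the robot is not near it.
Once in a run the grip may slacken for a moment while it holds something.
It also fails if it takes over 210 s, if anything falls off the work surface, if the arm or the gripper's body presses on something with over 40 N, if the wrist force passes 120 N, or if a joint passes its speed limit or range.

## Working session

There is one attempt and no reset: what is moved stays moved. The work goes in short steps, Python scripts to look and compute and a tool call to move; the robot and the scene stay as the last step left them, time stands still between calls to the robot, and variables do not carry over. Pictures are saved under pics/ and viewed, at most 16 in all, crops included, and the job is handed in when it is done.

Besides the shell and the picture viewer there is one more tool, called after ">>>" as name(argument=value, ...) on one line, values as JSON. carry_out: Moves the arm, as the interface text tells. Its arguments: {"type":"object","properties":{"steps":{"type":"array","items":{"type":"number"}},"grip_force":{"type":"number"}},"required":["steps"]}

```bash
ls; mkdir -p pics; python3 - <<'E'
from bench import status,cams,arm
import cv2,numpy as np
print(status.get_obs())
print([a for a in dir(arm) if a[0]!='_'], arm.finger_overhang)
for n in ("scene","top"):
    f=cams.grab_frame(n); cv2.imwrite(f"pics/{n}0.png",f)
    i=cams.camera_info(n); print(n,i); R=cv2.Rodrigues(np.array(i['rvec'],float))[0]; print(-R.T@np.array(i['tvec']).ravel())
E
```

```text
pics
{'time_s': 0.0, 'q': array([-1.25762612,  0.33289366, -0.0647243 ,  1.46096998,  0.02161277,
        1.34987192, -0.08851355]), 'qd': array([-0.001123  ,  0.00117248, -0.00089731,  0.00095016,  0.00080008,
       -0.00162384,  0.0015675 ]), 'joint_efforts': array([-4.46688352e-05, -6.23234868e+01,  2.48399185e-02, -3.89913619e+01,
       -6.13210606e-02,  3.94326006e-02,  1.62600163e-04]), 'tool_pos': array([0.20580641, 0.5897439 , 0.23272669]), 'tcp_rot': array([-5.24871338e-01, -3.09726225e+00,  2.25635256e-03]), 'contact_force': array([-0.05615107, -0.48826909,  0.29435333]), 'wrist_torque': array([ 0.01819043, -0.01243392,  0.02026329]), 'grasp_force': 0.0, 'width': 1.0039776349699294}
['Unreachable', 'finger_overhang'] 0.011
scene {'K': array([[583.43741631,   0.        , 328.83467094],
       [  0.        , 583.43741631, 238.43354359],
       [  0.        ,   0.        ,   1.        ]]), 'rvec': array([ 0.71703289, -2.31027385,  1.41424056]), 'tvec': array([0.64169823, 0.05056419, 1.6148528 ])}
[-0.31298708  1.51979727  0.78379734]
top {'K': array([[480.67073411,   0.        , 317.83920066],
       [  0.        , 480.67073411, 233.78775257],
       [  0.        ,   0.        ,   1.        ]]), 'rvec': array([ 2.17522905, -2.19641816,  0.03921421]), 'tvec': array([0.37011169, 0.54046573, 1.20098201])}
[0.47894089 0.34387701 1.23442614]
```

View pics/top0.png

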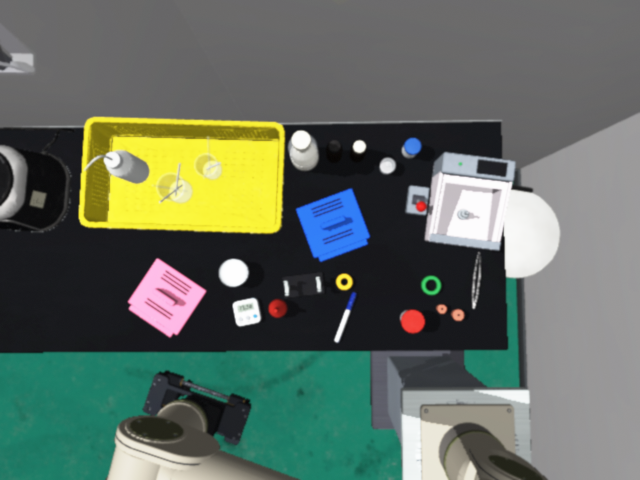

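View pics/scene0.png

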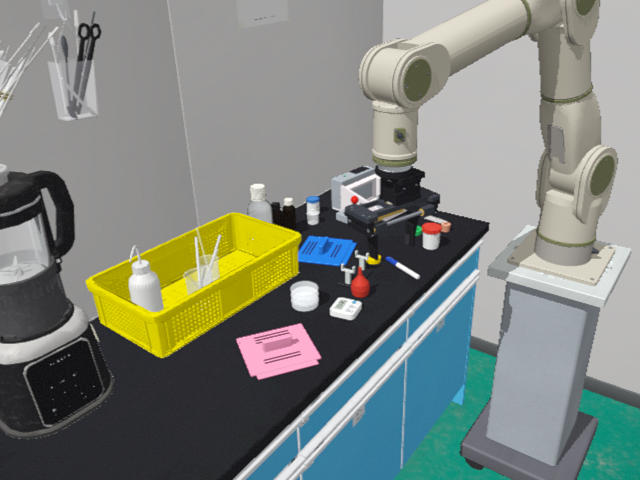

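The top view shows the pump at (470,200), its lever's red ball at (421,206) and the spindle at (465,214). The green ring is at (431,285), the yellow ring at (344,282), the blue cover at (333,224), the tweezers at (477,280), the rest at (303,285) and the weighing bottle probably at (388,165). No red ring is obvious. The scene view shows the red thing at (360,285) is a rubber bulb, and the pink cover is a decoy.

```bash
cat > h.py <<'E'
import cv2,numpy as np
from bench import status,cams
from scipy.spatial.transform import Rotation as Ro
def cam(n):
    i=cams.camera_info(n); R=cv2.Rodrigues(np.array(i['rvec'],float))[0]; t=np.array(i['tvec'],float).ravel()
    return i['K'],R,t
def ray(c,uv):
    K,R,t=c; d=R.T@np.linalg.inv(K)@np.array([uv[0],uv[1],1.]); return -R.T@t,d
def onz(c,uv,z):
    o,d=ray(c,uv); return o+d*(z-o[2])/d[2]
def proj(c,p):
    K,R,t=c; q=K@(R@np.array(p)+t); return q[:2]/q[2]
def blobs(f,lo,hi,amin=20):
    m=cv2.inRange(cv2.cvtColor(f,cv2.COLOR_BGR2HSV),np.array(lo),np.array(hi))
    n,l,s,c=cv2.connectedComponentsWithStats(m)
    return m,[(c[k],s[k,4],s[k,:4],l==k) for k in range(1,n) if s[k,4]>=amin]
def tool():
    o=status.get_obs(); return np.array(o['tool_pos']),Ro.from_rotvec(o['tcp_rot']).as_matrix(),o
def go(p,yaw=None,Rt=None):
    """shift(cm), turn from current pose to target; yaw = direction of tool y in world (down-pointing)"""
    P,R,o=tool()
    if Rt is None and yaw is not None:
        best=None
        for k in (0,np.pi):
            y=np.array([np.cos(yaw+k),np.sin(yaw+k),0]);z=np.array([0,0,-1.]);M=np.c_[np.cross(y,z),y,z]
            rv=Ro.from_matrix(R.T@M).as_rotvec()
            if best is None or np.linalg.norm(rv)<np.linalg.norm(best): best=rv
    elif Rt is not None: best=Ro.from_matrix(R.T@Rt).as_rotvec()
    else: best=np.zeros(3)
    s=R.T@(np.array(p)-P)*100
    print('turn',best.round(3),'shift',s.round(2),'n',int(max(np.ceil(np.linalg.norm(s)/5),np.ceil(np.linalg.norm(best)/.15))))
def ori(m):
    r=cv2.minAreaRect(cv2.findContours(m.astype(np.uint8),cv2.RETR_EXTERNAL,cv2.CHAIN_APPROX_NONE)[0][0]); return r
E
python3 - <<'E'
from h import *
f=cv2.imread('pics/top0.png'); c=cam('top')
for n,lo,hi,z in (('green',(45,120,60),(85,255,255),.0145),('yellow',(22,150,120),(32,255,255),.0145),('blue',(100,120,60),(125,255,255),.006),('redA',(0,120,60),(10,255,255),.015),('redB',(172,120,60),(180,255,255),.015)):
    m,b=blobs(f,lo,hi,12)
    for x in b: print(n,x[0].round(1),x[1],x[2],onz(c,x[0],z).round(4))
    if n=='blue':
        k=max(b,key=lambda x:x[1]); r=ori(k[3]); print(r); print([onz(c,q,.006).round(4) for q in cv2.boxPoints(r)])
for p in ((477,280),(303,285),(388,165),(465,214)): print(p,onz(c,p,0.).round(3))
cr=f[120:350,270:520]; cv2.imwrite('pics/c1.png',cv2.resize(cr,None,fx=2.6*1.2,fy=2.6,interpolation=cv2.INTER_CUBIC) if 0 else cv2.resize(cr,None,fx=2.6,fy=2.6,interpolation=cv2.INTER_CUBIC))
E
```

```text
green [430.8 284.9] 278 [421 275  21  21] [0.4125 0.0817 0.0145]
green [499.  350.9] 2623 [464 278  56 109] [ 0.2472 -0.084   0.0145]
green [193.7 410.4] 37314 [  0 351 402 129] [0.1045 0.68   0.0145]
green [208.2 395. ] 137 [190 388  37  15] [0.1422 0.6436 0.0145]
green [182.4 396.8] 24 [178 395   9   4] [0.1382 0.7086 0.0145]
yellow [185.7 175.3] 19747 [ 78 117 207 117] [0.6982 0.7032 0.0145]
yellow [166.9 180.1] 146 [159 174  16  13] [0.6863 0.7518 0.0145]
yellow [343.9 281.3] 202 [336 273  17  17] [0.4233 0.3002 0.0145]
blue [412.5 145.5] 261 [403 137  19  18] [0.77   0.1191 0.006 ]
blue [333.3 225. ] 3703 [295 188  76  75] [0.5669 0.3252 0.006 ]
blue [351.  300.4] 113 [346 292  11  18] [0.3745 0.2826 0.006 ]
((333.4383544921875, 225.33560180664062), (60.62730407714844, 62.14884567260742), 69.44395446777344)
[array([0.612 , 0.4265, 0.006 ]), array([0.6666, 0.2764, 0.006 ]), array([0.5202, 0.224 , 0.006 ]), array([0.4659, 0.3731, 0.006 ])]
redA [420.7 205.8] 66 [417 202   9   9] [0.6126 0.1029 0.015 ]
redA [277.1 308.1] 286 [268 299  19  19] [0.3575 0.4695 0.015 ]
redA [441.4 308.1] 52 [436 304  12  10] [0.3542 0.0566 0.015 ]
redA [412.6 321. ] 477 [400 309  25  25] [0.3227 0.1292 0.015 ]
redA [457.6 314.1] 68 [451 309  14  12] [0.3391 0.0166 0.015 ]
(477, 280) [ 0.423 -0.039  0.   ]
(303, 285) [0.414 0.404 0.   ]
(388, 165) [0.721 0.182 0.   ]
(465, 214) [ 0.592 -0.013  0.   ]
```

View pics/c1.png

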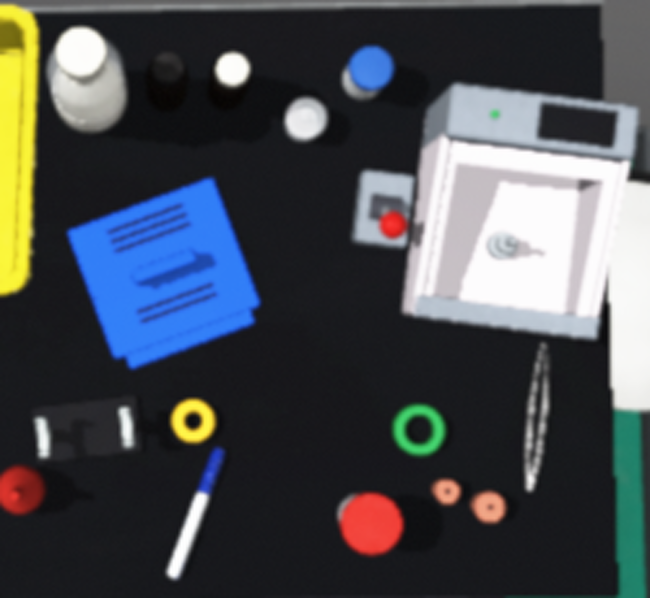

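The crop shows the pump turned about -0.13 rad, its front toward the robot. The cover's tongue faces the lower right, giving a cover yaw of about 0.34. Two salmon pieces lie near (442,309) and (458,314). I'll fly over that area and look closely.

```bash
python3 - <<'E'
from h import *
go((.46,.05,.30),np.pi/2-.134)
E
```

```text
turn [-0.001 -0.    -0.202] shift [-41.78 -42.6   -6.66] n 13
```

>>> carry_out(steps=[0, 0, -0.1, -6, -8, -6.7, 8.7, 0, 0, -0.2, -9, -12, -6.7, 8.7, 0, 0, -0.2, -12, -16, -6.7, 8.7, 0, 0, -0.2, -15, -20, -6.7, 8.7, 0, 0, -0.2, -18, -24, -6.7, 8.7, 0, 0, -0.2, -21, -28, -6.7, 8.7, 0, 0, -0.2, -24, -32, -6.7, 8.7, 0, 0, -0.2, -27, -35, -6.7, 8.7])

```text
time_s: 0.9
tool_pos: [0.3259, 0.22, 0.2999]
tcp_rot: [-0.213, -3.134, -0.001]
contact_force: [1.7, 0.7, 0.2]
width: 0.999
grasp_force: 0.0
```

>>> carry_out(steps=[0, 0, 0, -4, -3, 0, 8.7, 0, 0, 0, -8, -5, 0, 8.7, 0, 0, 0, -11, -6, 0, 8.7, 0, 0, 0, -12, -6, 0, 8.7, 0, 0, 0, -13, -5, 0, 8.7, 0, 0, 0, -13, -5, 0, 8.7, 0, 0, 0, -13, -5, 0, 8.7, 0, 0, 0, -13, -5, 0, 8.7])

```text
time_s: 1.7
tool_pos: [0.4473, 0.1551, 0.2999]
tcp_rot: [-0.212, -3.134, -0.0]
contact_force: [0.5, 0.3, 0.0]
width: 0.999
grasp_force: 0.0
```

```bash
python3 - <<'E'
from h import *
P,R,o=tool(); print(P,R.round(3),o['q'].round(2),o['time_s'],o['contact_force'])
f=cams.grab_frame('wrist'); c=cam('wrist'); print(-c[1].T@c[2],c[0]); cv2.imwrite('pics/w1.png',f)
E
```

```text
[0.44729343 0.15506559 0.2998665 ] [[-0.991  0.135 -0.   ]
 [ 0.135  0.991  0.   ]
 [ 0.     0.    -1.   ]] [-0.82 -0.06  0.38  1.76  0.02  1.44  0.99] 1.7 [0.48142288 0.32804597 0.03638666]
[0.36957189 0.16609248 0.45118783] [[366.88068837   0.         319.90796847]
 [  0.         366.88068837 240.28091856]
 [  0.           0.           1.        ]]
```

View pics/w1.png

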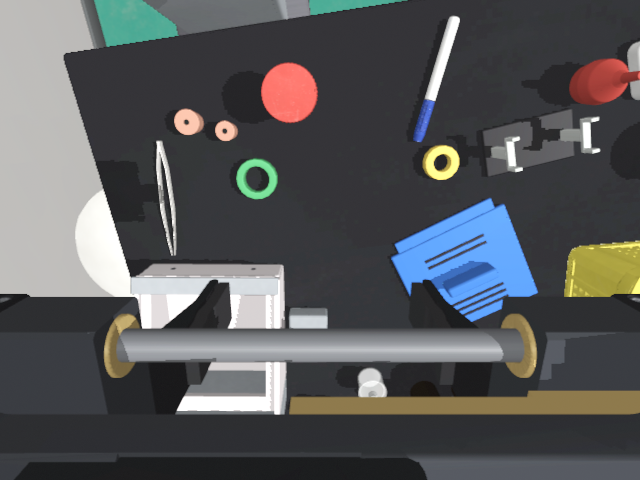

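The salmon pieces at (188,122) and (226,131) are small tapered stoppers with tiny bores, so there is no red ring and the small collar is absent. The green ring is at (257,179), the yellow at (441,162), the tweezers at (166,198) and the rest forks at (513,153) and (588,135).

```bash
python3 - <<'E'
from h import *
f=cv2.imread('pics/w1.png'); c=cam('wrist')
for n,lo,hi in (('green',(45,100,60),(85,255,255)),('yellow',(22,100,120),(34,255,255))):
    m,b=blobs(f,lo,hi,100)
    for x in b:
        if x[1]<3000:
            cc=cv2.minEnclosingCircle(cv2.findContours(x[3].astype(np.uint8),0,1)[0][0]); print(n,cc,x[0],onz(c,x[0],.010).round(4),onz(c,x[0],.0145).round(4))
for p in ((166,198),(159,142),(174,254),(513,153),(588,135)): print(p,onz(c,p,.005 if p[0]<200 else .058).round(4))
f=cv2.imread('pics/top0.png'); c=cam('top')
# tweezers / forks in top
g=cv2.cvtColor(f,cv2.COLOR_BGR2GRAY)
for nm,(x0,y0,x1,y1),z in (('tw',(465,250,488,310),.005),('fork1',(280,272,294,300),.05),('fork2',(312,270,326,296),.05)):
    m=np.zeros_like(g); m[y0:y1,x0:x1]=(g[y0:y1,x0:x1]>110); ys,xs=np.nonzero(m)
    r=cv2.minAreaRect(np.c_[xs,ys].astype(np.float32)); print(nm,len(xs),r,[onz(c,q,z).round(4) for q in cv2.boxPoints(r)],onz(c,(xs.mean(),ys.mean()),z).round(4))
# pump outline: grey front edge etc
go((.4125,.0817,.08),np.pi/2-.134)
E
```

```text
green ((136.0, 17.5), 45.500099182128906) [131.73676629  21.87540511] [ 0.2334 -0.0175  0.01  ] [ 0.2348 -0.0157  0.0145]
green ((358.0, 1.0), 49.01030349731445) [343.33333333   4.66666667] [0.2479 0.2076 0.01  ] [0.2491 0.2072 0.0145]
green ((256.5102844238281, 178.00685119628906), 21.089431762695312) [256.30351438 178.2800852 ] [0.4142 0.0833 0.01  ] [0.4137 0.0842 0.0145]
yellow ((440.6453857421875, 161.72340393066406), 18.72856903076172) [440.40700483 162.12681159] [0.4249 0.3021 0.01  ] [0.4244 0.3007 0.0145]
(166, 198) [ 0.4234 -0.0319  0.005 ]
(159, 142) [ 0.3576 -0.0231  0.005 ]
(174, 254) [ 0.4955 -0.0402  0.005 ]
(513, 153) [0.4198 0.3628 0.058 ]
(588, 135) [0.4119 0.4391 0.058 ]
tw 180 ((475.7376403808594, 284.123779296875), (7.2637715339660645, 48.060298919677734), 5.7105937004089355) [array([ 0.3538, -0.0171,  0.005 ]), array([ 0.4744, -0.0323,  0.005 ]), array([ 0.4724, -0.0505,  0.005 ]), array([ 0.3519, -0.0352,  0.005 ])] [ 0.4052 -0.0327  0.005 ]
fork1 69 ((285.9554443359375, 287.5544128417969), (15.224069595336914, 4.5771708488464355), 84.2894058227539) [array([0.4289, 0.4512, 0.05  ]), array([0.4299, 0.44  , 0.05  ]), array([0.3928, 0.4365, 0.05  ]), array([0.3918, 0.4477, 0.05  ])] [0.4103 0.4439 0.05  ]
fork2 71 ((318.06927490234375, 283.5538330078125), (15.256272315979004, 4.713320255279541), 82.87498474121094) [array([0.4378, 0.3728, 0.05  ]), array([0.4392, 0.3613, 0.05  ]), array([0.4021, 0.357 , 0.05  ]), array([0.4008, 0.3685, 0.05  ])] [0.4197 0.3649 0.05  ]
turn [ 0.    -0.    -0.001] shift [ 2.46 -7.74 21.99] n 5
```

>>> carry_out(steps=[0, 0, 0, 1.2, -3.8, 2, 8.7, 0, 0, 0, 2.4, -7.6, 5, 8.7, 0, 0, 0, 2.4, -7.6, 10, 8.7, 0, 0, 0, 2.4, -7.6, 15, 8.7, 0, 0, 0, 2.4, -7.6, 20, 8.7, 0, 0, 0, 2.4, -7.6, 24, 8.7, 0, 0, 0, 2.4, -7.6, 27, 8.7, 0, 0, 0, 2.4, -7.6, 28.4, 8.7])

```text
time_s: 2.55
tool_pos: [0.412, 0.0824, 0.0136]
tcp_rot: [-0.213, -3.132, 0.002]
contact_force: [0.2, 0.0, 0.7]
width: 0.998
grasp_force: 0.0
```

>>> carry_out(steps=[0, 0, 0, 0, 0, 0, 7, 0, 0, 0, 0, 0, 0, 6, 0, 0, 0, 0, 0, 0, 5, 0, 0, 0, 0, 0, 0, 4.2, 0, 0, 0, 0, 0, 0, 4.2, 0, 0, 0, 0, 0, 0, 4.2, 0, 0, 0, 0, 0, 0, 4.2, 0, 0, 0, 0, 0, 0, 4.2], grip_force=25)

```text
time_s: 3.35
tool_pos: [0.4141, 0.0831, 0.0163]
tcp_rot: [0.213, 3.134, 0.001]
contact_force: [-1.3, 0.2, 6.2]
width: 0.543
grasp_force: 25.0
```

>>> carry_out(steps=[0, 0, 0, 0, 0, -2, 4.2, 0, 0, 0, 0, 0, -6, 4.2, 0, 0, 0, 0, 0, -11, 4.2, 0, 0, 0, -4, 1, -15, 4.2, 0, 0, 0, -7, 2, -17, 4.2, 0, 0, 0, -7, 2, -17, 4.2])

```text
time_s: 3.95
tool_pos: [0.4907, 0.0945, 0.1896]
tcp_rot: [0.212, 3.127, 0.004]
contact_force: [0.2, -0.8, -0.1]
width: 0.539
grasp_force: 25.0
```

```bash
python3 - <<'E'
from h import *
P,R,o=tool(); print(P,o['q'].round(2),o['width']*87)
f=cams.grab_frame('wrist'); c=cam('wrist'); cv2.imwrite('pics/w2.png',f)
f=cams.grab_frame('top'); cv2.imwrite('pics/top2.png',f)
E
```

```text
[0.49068374 0.09450107 0.18962896] [-0.77  0.07  0.51  1.88 -0.04  1.2   1.19] 46.86341471161993
```

View pics/w2.png

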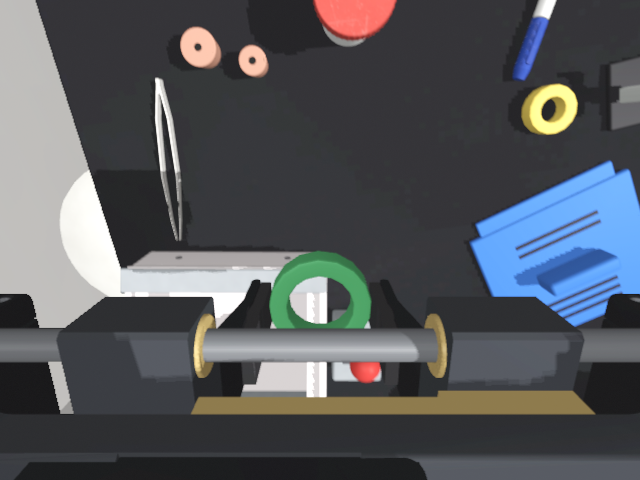

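The green ring is held, centred near (320,303). Next I move so that the camera looks straight down on the spindle.

```bash
python3 - <<'E'
from h import *
f=cv2.imread('pics/top0.png'); c=cam('top')
print('spindle tip guess',onz(c,(464.3,214),.058).round(4))
P,R,o=tool(); w=cv2.imread('pics/w2.png'); cw=cam('wrist')
m,b=blobs(w,(45,100,40),(85,255,255),300)
for x in b:
    print(x[0],x[1],x[2]); 
    p=onz(cw,x[0],P[2]-.006); print('ring in hand (m)',(R.T@(p-P)).round(4))
print('cam in hand',(R.T@(-cw[1].T@cw[2]-P)).round(4))
t=onz(c,(464.3,214),.058); go((t[0]+.08,t[1]-.01,.21),np.pi/2-.134)
E
```

```text
spindle tip guess [0.5866 0.0058 0.058 ]
[320.32772717 290.10604999] 4281 [269 251 103  77]
ring in hand (m) [0.007  0.0007 0.006 ]
cam in hand [ 0.0786  0.0006 -0.1512]
turn [-0.001 -0.    -0.002] shift [-19.2   -7.19  -2.42] n 5
```

>>> carry_out(steps=[0, 0, 0, -2, -2, -2, 4.2, 0, 0, 0, -6, -4, -2, 4.2, 0, 0, 0, -10, -6, -2, 4.2, 0, 0, 0, -14, -7, -2, 4.2, 0, 0, 0, -17, -7, -2, 4.2, 0, 0, 0, -18, -7, -2, 4.2, 0, 0, 0, -18, -7, -2, 4.2, 0, 0, 0, -18, -7, -2, 4.2])

```text
time_s: 4.85
tool_pos: [0.6535, -0.0004, 0.2052]
tcp_rot: [-0.213, -3.132, -0.0]
contact_force: [-0.1, 0.2, -0.4]
width: 0.536
grasp_force: 25.0
```

```bash
python3 - <<'E'
from h import *
P,R,o=tool(); print(P,o['q'].round(2),o['width']*87)
f=cams.grab_frame('wrist'); cv2.imwrite('pics/w3.png',f)
E
```

```text
[ 6.53459756e-01 -3.72353887e-04  2.05221230e-01] [-0.5   0.46  0.6   1.44 -0.26  1.32  1.55] 46.645665017503624
```

View pics/w3.png

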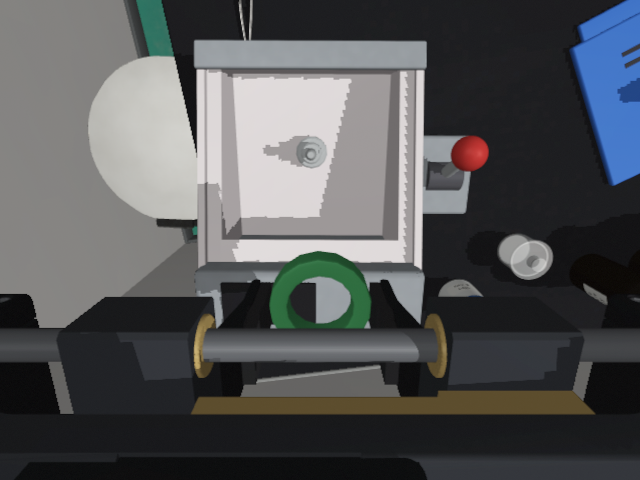

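The pump is seen squarely: spindle at about (311,152), red ball at (470,153), weighing bottle at (525,255). Next I work out the ring's offset in the hand and the spindle axis.

```bash
python3 - <<'E'
from h import *
from scipy.optimize import least_squares
P,R,o=tool(); w=cv2.imread('pics/w3.png'); c=cam('wrist')
print('cam R in hand',(c[1]@R).round(3))
m,b=blobs(w,(45,100,40),(85,255,255),300)
x=max(b,key=lambda k:k[1]); L=x[3]; 
pts=[]
for u in range(272,370,3):
    v=np.nonzero(L[:,u])[0].min()
    p=onz(c,(u,v),P[2]-.0018); pts.append((R.T@(p-P))[:2])
pts=np.array(pts)
s=least_squares(lambda q:np.hypot(*(pts-q[:2]).T)-q[2],[0,0,.024]); s2=least_squares(lambda q:np.hypot(*(pts-q[:2]).T)-.024,[0,0])
print('ring fit hand',s.x.round(4),s2.x.round(4),pts[:,1].min(),pts[:,1].max())
for uv,z in (((311,155),.058),((311,150),.023)): print(onz(c,uv,z).round(4))
cr=w[120:185,270:350]; cv2.imwrite('pics/c3.png',cv2.resize(cr,None,fx=8,fy=8,interpolation=cv2.INTER_NEAREST))
E
```

```text
cam R in hand [[-0.     1.     0.   ]
 [-0.958 -0.    -0.288]
 [-0.288 -0.     0.958]]
ring fit hand [0.0051 0.0005 0.0221] [0.0028 0.0004] -0.021200111122954574 0.022373148920882425
[0.5936 0.0014 0.058 ]
[0.5914 0.0009 0.023 ]
```

View pics/c3.png

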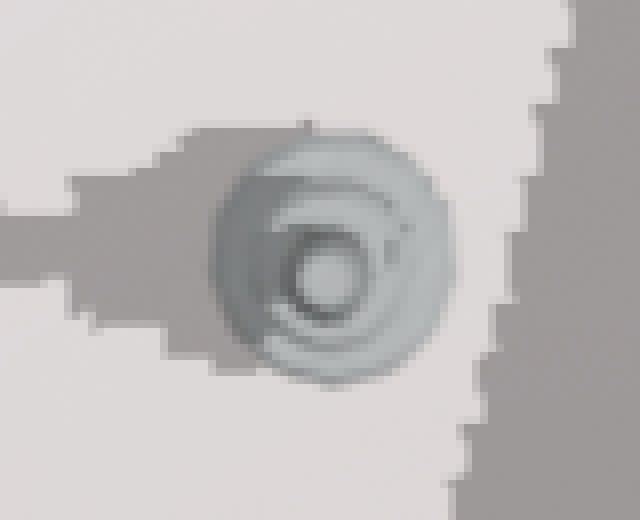

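The spindle pin tip is at about (311,154) and its base circle at (311,151.5). Both give the same axis.

```bash
python3 - <<'E'
from h import *
P,R,o=tool(); c=cam('wrist')
a=[onz(c,(311,154),.058),onz(c,(311.2,151.5),.023)]; print(a)
for n,uv,z in (('bay rear floor',(311,239),.008),('bay front wall top',(311,67),.06),('front outer top L',(195,42),.06),('front outer top R',(426,42),.06),('housing front top',(311,268),.11),('ball',(470,153),.075)):
    p=onz(c,uv,z); print(n,p.round(4),'rel spindle in pump axes',(R.T@(p-a[0]))[:2].round(4)*[-1,1])
go((.5958,.0004,.10),np.pi/2-.134)
E
```

```text
[array([0.59283196, 0.00154647, 0.058     ]), array([0.59270202, 0.00093333, 0.023     ])]
bay rear floor [ 0.6771 -0.0117  0.008 ] rel spindle in pump axes [ 0.0853 -0.0018]
bay front wall top [0.5306 0.0106 0.06  ] rel spindle in pump axes [-0.0629  0.0005]
front outer top L [ 0.5027 -0.0706  0.06  ] rel spindle in pump axes [-0.0796 -0.0837]
front outer top R [0.5254 0.0958 0.06  ] rel spindle in pump axes [-0.0795  0.0843]
housing front top [ 0.669  -0.0082  0.11  ] rel spindle in pump axes [0.0767 0.0007]
ball [0.6073 0.1202 0.075 ] rel spindle in pump axes [-0.0017  0.1195]
turn [ 0.    -0.001 -0.002] shift [ 5.72 -0.73 10.57] n 3
```

>>> carry_out(steps=[0, 0, 0, 3, -0.4, 2, 4.2, 0, 0, 0, 5.7, -0.7, 5, 4.2, 0, 0, 0, 5.7, -0.7, 9, 4.2, 0, 0, 0, 5.7, -0.7, 10.5, 4.2, 0, 0, 0, 5.7, -0.7, 10.5, 4.2, 0, 0, 0, 5.7, -0.7, 10.5, 4.2, 0, 0, 0, 5.7, -0.7, 10.5, 4.2, 0, 0, 0, 5.7, -0.7, 10.5, 4.2])

```text
time_s: 5.7
tool_pos: [0.5984, 0.0002, 0.1023]
tcp_rot: [0.213, 3.132, 0.001]
contact_force: [0.0, 0.3, 0.2]
width: 0.541
grasp_force: 25.0
```

```bash
python3 - <<'E'
from h import *
P,R,o=tool(); print(P,R[:,2],o['q'].round(2),o['width']*87)
f=cams.grab_frame('wrist'); cv2.imwrite('pics/w4.png',f)
cr=f[225:335,250:390]; cv2.imwrite('pics/c4.png',cv2.resize(cr,None,fx=5,fy=5,interpolation=cv2.INTER_NEAREST))
E
```

```text
[5.98394162e-01 2.12884696e-04 1.02323389e-01] [ 2.21749579e-03  3.14869933e-04 -9.99997492e-01] [-0.54  0.42  0.58  1.72 -0.26  1.08  1.56] 47.061447830199974
```

View pics/c4.png

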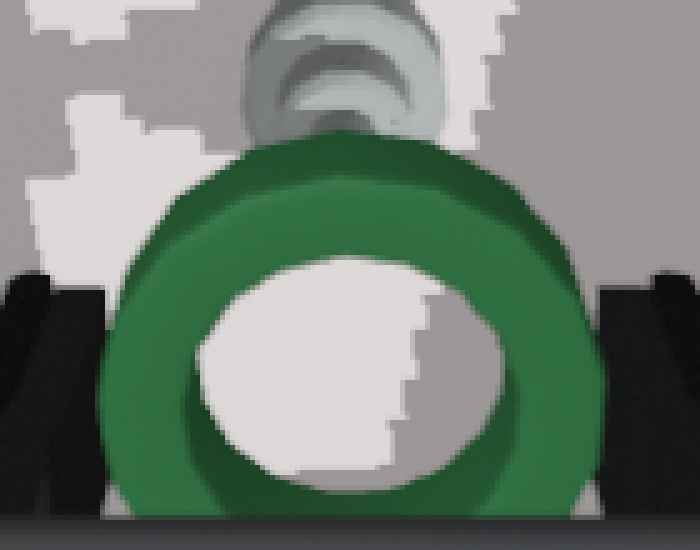

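The side of the ring also shows (dark green), so I redo the in-hand centre from the top-face edges: outer rim at row 260.5, bore edge at row 276, bore columns 287–354.

```bash
python3 - <<'E'
from h import *
P,R,o=tool(); c=cam('wrist')
hp=lambda uv,hz:(R.T@(onz(c,uv,P[2]-hz)-P)).round(4)
for hz in (.0018,.005):
  print(hz,'outer',hp((320,260.5),hz),'bore',hp((320,276),hz),'L',hp((287,299),hz),'R',hp((354,299),hz),'botbore far',hp((320,323.2),hz+.0145),'bot outer near',hp((320,251),hz+.0145))
E
```

```text
0.0018 outer [0.0232 0.0006 0.0018] bore [0.0158 0.0006 0.0018] L [ 0.0045 -0.0145  0.0018] R [0.0045 0.0161 0.0018] botbore far [-0.0161  0.0006  0.0163] bot outer near [0.0228 0.0006 0.0163]
0.005 outer [0.022  0.0006 0.005 ] bore [0.0145 0.0006 0.005 ] L [ 0.0029 -0.0148  0.005 ] R [0.0029 0.0165 0.005 ] botbore far [-0.018   0.0006  0.0195] bot outer near [0.0217 0.0006 0.0195]
```

>>> carry_out(steps=[0, 0, 0, 0.4, -0.1, 0, 4.2, 0, 0, 0, 0.6, -0.1, 0, 4.2, 0, 0, 0, 0.6, -0.1, 1, 4.2, 0, 0, 0, 0.6, -0.1, 2.5, 4.2, 0, 0, 0, 0.6, -0.1, 4, 4.2, 0, 0, 0, 0.6, -0.1, 5.2, 4.2, 0, 0, 0, 0.6, -0.1, 5.4, 4.2, 0, 0, 0, 0.6, -0.1, 5.4, 4.2])

```text
time_s: 6.55
tool_pos: [0.591, -0.0001, 0.0462]
tcp_rot: [-0.213, -3.133, 0.001]
contact_force: [-0.7, 0.5, -0.7]
width: 0.535
grasp_force: 25.0
```

```bash
python3 - <<'E'
from h import *
P,R,o=tool(); print(P,R[:,2],o['q'].round(2),o['width']*87,o['contact_force'])
f=cams.grab_frame('wrist'); cv2.imwrite('pics/w5.png',f)
cr=f[225:335,250:390]; cv2.imwrite('pics/c5.png',cv2.resize(cr,None,fx=5,fy=5,interpolation=cv2.INTER_NEAREST))
E
```

```text
[ 5.91008113e-01 -6.27834072e-05  4.62111033e-02] [-1.10573588e-03 -3.77436139e-04 -9.99999317e-01] [-0.52  0.48  0.56  1.77 -0.3   0.98  1.59] 46.5615071239839 [-0.69954604  0.53765163 -0.72393408]
```

View pics/c5.png

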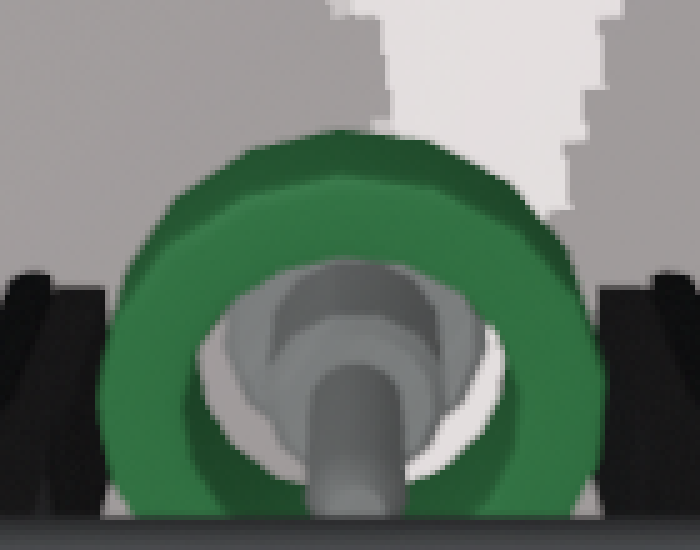

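```bash
python3 - <<'E'
from h import *
from scipy.optimize import least_squares
P,R,o=tool(); c=cam('wrist'); 
hp=lambda x,y,z:(R.T@(onz(c,(250+x/5-.4,225+y/5-.4),z)-P)).round(4)
print('pin base near',hp(356,365,.038),'18 face near',hp(356,315,.038))
pts=np.array([hp(x,y,.023)[:2] for x,y in ((228,340),(240,385),(275,437),(488,340),(480,370),(450,420))])
for r in (.014,.013): print(r,least_squares(lambda q:np.hypot(*(pts-q).T)-r,[0,0]).x.round(4))
print('known spindle in hand',(R.T@(np.array([.5928,.0012,0])-P)).round(4))
P0=R@np.array([-.0003,.0007,0])+P; print(P0)
E
```

```text
pin base near [0.0018 0.0009 0.0089] 18 face near [0.007  0.0009 0.0089]
0.014 [-0.002  0.001]
0.013 [-0.0037  0.001 ]
known spindle in hand [-0.0012  0.0014  0.0469]
[0.59180325 0.00060187 0.04687754]
```

>>> carry_out(steps=[0, 0, 0, -0.15, 0.05, 0, 4.2, 0, 0, 0, -0.15, 0.05, 0.3, 4.2, 0, 0, 0, -0.15, 0.05, 0.6, 4.2, 0, 0, 0, -0.15, 0.05, 0.9, 4.2, 0, 0, 0, -0.15, 0.05, 1.2, 4.2, 0, 0, 0, -0.15, 0.05, 1.2, 4.2])

```text
time_s: 7.2
tool_pos: [0.5925, 0.0004, 0.0344]
tcp_rot: [-0.213, -3.134, 0.0]
contact_force: [-0.3, 0.9, -0.3]
width: 0.537
grasp_force: 25.0
```

>>> carry_out(steps=[0, 0, 0, 0, 0, 0.3, 4.2, 0, 0, 0, 0, 0, 0.6, 4.2, 0, 0, 0, 0, 0, 0.7, 4.2, 0, 0, 0, 0, 0, 0.7, 4.2])

```text
time_s: 7.6
tool_pos: [0.5927, 0.0004, 0.0277]
tcp_rot: [-0.213, -3.134, 0.0]
contact_force: [-0.2, 0.2, -1.0]
width: 0.54
grasp_force: 25.0
```

>>> carry_out(steps=[0, 0, 0, 0, 0, 0, 5.8, 0, 0, 0, 0, 0, 0, 5.8, 0, 0, 0, 0, 0, 0, 5.8, 0, 0, 0, 0, 0, -1, 5.8, 0, 0, 0, 0, 0, -3, 5.8, 0, 0, 0, 0, 0, -6, 5.8, 0, 0, 0, 0, 0, -6, 5.8])

```text
time_s: 8.3
tool_pos: [0.5953, 0.0001, 0.0924]
tcp_rot: [0.213, 3.128, 0.002]
contact_force: [0.8, -0.9, 0.7]
width: 0.668
grasp_force: 0.0
```

```bash
python3 - <<'E'
from h import *
P,R,o=tool(); print(P,o['width']*87,o['contact_force'])
f=cams.grab_frame('wrist'); cv2.imwrite('pics/w6.png',f); c=cam('wrist')
m,b=blobs(f,(45,80,40),(85,255,255),200)
for x in b: print(x[0],x[1],x[2]); print(onz(c,x[0],.018).round(4))
for z in (.0225,.03): 
  k=max(b,key=lambda x:x[1]); u0,v0,w,h=k[2]; print(z,onz(c,(u0,k[0][1]),z),onz(c,(u0+w,k[0][1]),z), np.linalg.norm(onz(c,(u0,k[0][1]),z)-onz(c,(u0+w,k[0][1]),z)))
E
```

```text
[5.95300917e-01 1.13530094e-04 9.24382052e-02] 58.10501205423587 [ 0.78567771 -0.89855171  0.74399776]
[319.81499014 248.62209073] 2535 [283 214  74  73]
[0.5891 0.0016 0.018 ]
0.0225 [ 0.58447267 -0.02106496  0.0225    ] [0.59080893 0.02498828 0.0225    ] 0.04648708305175684
0.03 [ 0.58212332 -0.01995114  0.03      ] [0.58824247 0.0245241  0.03      ] 0.044894227435350646
```

```bash
python3 - <<'E'
from h import *
go((.4245,.301,.016),np.pi/2-.134)
f=cams.grab_frame('top'); c=cam('top')
m,b=blobs(f,(22,150,120),(32,255,255),12)
for x in b: print(x[0].round(1),x[1],onz(c,x[0],.0145).round(4))
E
```

```text
turn [ 0.001  0.004 -0.002] shift [20.93 27.47  7.4 ] n 8
[185.6 175.2] 19799 [0.6985 0.7035 0.0145]
[166.9 180.1] 144 [0.6864 0.7518 0.0145]
[343.9 281.3] 202 [0.4233 0.3002 0.0145]
```

>>> carry_out(steps=[0, 0, 0, 0, 0, -5, 5.8, 0, 0, 0, 2, 3, -9, 7, 0, 0, 0, 5, 7, -9, 8.7, 0, 0, 0, 8, 11, -9, 8.7, 0, 0, 0, 11, 15, -9, 8.7, 0, 0, 0, 14, 19, -7, 8.7, 0, 0, 0, 17, 23, -4, 8.7, 0, 0, 0, 20.6, 27.5, -1, 8.7])

```text
time_s: 9.2
tool_pos: [0.4377, 0.2797, 0.1106]
tcp_rot: [-0.213, -3.134, -0.0]
contact_force: [1.4, 0.0, -0.1]
width: 0.995
grasp_force: 0.0
```

>>> carry_out(steps=[0, 0, 0, 0, 0, 0, 8.7, 0, 0, 0, 0, 0, 0, 8.7, 0, 0, 0, 0, 0, 0, 8.7])

```text
time_s: 9.5
tool_pos: [0.44, 0.2773, 0.1119]
tcp_rot: [0.215, 3.134, -0.001]
contact_force: [0.6, 0.0, 0.3]
width: 0.997
grasp_force: 0.0
```

```bash
python3 - <<'E'
from h import *
P,R,o=tool(); print(P,o['contact_force'])
f=cams.grab_frame('wrist'); cv2.imwrite('pics/w7.png',f); c=cam('wrist')
m,b=blobs(f,(22,100,100),(34,255,255),100)
for x in b: print(x[0],x[1],x[2],onz(c,x[0],.012).round(4))
go((.4245,.301,.016),np.pi/2-.134)
E
```

```text
[0.43997389 0.27725516 0.11190607] [0.60043139 0.03507097 0.32290294]
[347.56804734 207.4408284 ] 338 [324 189  58  57] [0.4164 0.3004 0.012 ]
[354.87763713 224.7257384 ] 237 [338 205  30  30] [0.4295 0.3041 0.012 ]
turn [ 0.     0.001 -0.004] shift [1.89 2.15 9.61] n 3
```

>>> carry_out(steps=[0, 0, 0, 1, 1.1, 2, 5.6, 0, 0, 0, 2, 2.2, 4, 5.6, 0, 0, 0, 2, 2.2, 6, 5.6, 0, 0, 0, 2, 2.2, 8, 5.6, 0, 0, 0, 2, 2.2, 9.2, 5.6, 0, 0, 0, 2, 2.2, 9.6, 5.6, 0, 0, 0, 2, 2.2, 9.6, 5.6, 0, 0, 0, 2, 2.2, 9.6, 5.6])

```text
time_s: 10.35
tool_pos: [0.4231, 0.303, 0.0166]
tcp_rot: [0.214, 3.133, 0.002]
contact_force: [-0.6, 0.6, 0.6]
width: 0.645
grasp_force: 0.0
```

>>> carry_out(steps=[0, 0, 0, 0, 0, 0, 5, 0, 0, 0, 0, 0, 0, 4, 0, 0, 0, 0, 0, 0, 3.5, 0, 0, 0, 0, 0, 0, 3.5, 0, 0, 0, 0, 0, 0, 3.5, 0, 0, 0, 0, 0, 0, 3.5], grip_force=25)

```text
time_s: 10.95
tool_pos: [0.4225, 0.303, 0.0161]
tcp_rot: [0.213, 3.134, 0.001]
contact_force: [-0.6, -0.5, 5.7]
width: 0.45
grasp_force: 25.0
```

>>> carry_out(steps=[0, 0, 0, 0, 0, -3, 3.5, 0, 0, 0, 0, 0, -7, 3.5, 0, 0, 0, -4, -3, -11, 3.5, 0, 0, 0, -7, -7, -13, 3.5, 0, 0, 0, -10, -11, -13, 3.5, 0, 0, 0, -13, -15, -13, 3.5, 0, 0, 0, -16, -19, -13, 3.5, 0, 0, 0, -17.5, -23, -13, 3.5])

```text
time_s: 11.75
tool_pos: [0.5633, 0.0575, 0.1457]
tcp_rot: [0.212, 3.134, 0.0]
contact_force: [0.9, -0.4, -0.2]
width: 0.45
grasp_force: 25.0
```

```bash
python3 - <<'E'
from h import *
P,R,o=tool(); print(P,o['contact_force'],o['width']*87)
print('spindle in hand',(R.T@(np.array([.5932,.0010,.10])-P)*100).round(2))
E
```

```text
[0.56333765 0.05751104 0.14568082] [ 0.85126356 -0.36556718 -0.19836725] 39.17968951373156
spindle in hand [-3.72 -5.2   4.57]
```

>>> carry_out(steps=[0, 0, 0, 0, 0, 0, 3.5, 0, 0, 0, 0, 0, 0, 3.5])

```text
time_s: 11.95
tool_pos: [0.5623, 0.0574, 0.1453]
tcp_rot: [-0.218, -3.133, 0.001]
contact_force: [-0.3, 1.0, -0.2]
width: 0.448
grasp_force: 25.0
```

```bash
python3 - <<'E'
from h import *
P,R,o=tool(); print(P,o['contact_force'],o['width']*87)
print('spindle in hand',(R.T@(np.array([.5932,.0010,.105])-P)*100).round(2))
E
```

```text
[0.56225246 0.0573662  0.14532839] [-0.34266508  0.99682817 -0.24543477] 38.990236249301105
spindle in hand [-3.85 -5.15  4.03]
```

>>> carry_out(steps=[0, 0, 0, -2, -3, 1, 3.5, 0, 0, 0, -3.9, -5.2, 3, 3.5, 0, 0, 0, -3.9, -5.2, 4, 3.5, 0, 0, 0, -3.9, -5.2, 4, 3.5, 0, 0, 0, -3.9, -5.2, 4, 3.5])

```text
time_s: 12.45
tool_pos: [0.5935, 0.0042, 0.1057]
tcp_rot: [-0.209, -3.134, -0.001]
contact_force: [0.5, 0.2, -1.1]
width: 0.448
grasp_force: 25.0
```

```bash
python3 - <<'E'
from h import *
P,R,o=tool(); print(P,R[:,2],o['width']*87)
f=cams.grab_frame('wrist'); cv2.imwrite('pics/w8.png',f)
cr=f[225:335,250:390]; cv2.imwrite('pics/c8.png',cv2.resize(cr,None,fx=5,fy=5,interpolation=cv2.INTER_NEAREST))
E
```

```text
[0.59354823 0.00415411 0.10569413] [-6.97460880e-04  8.67431710e-04 -9.99999381e-01] 38.9925816613676
```

View pics/c8.png

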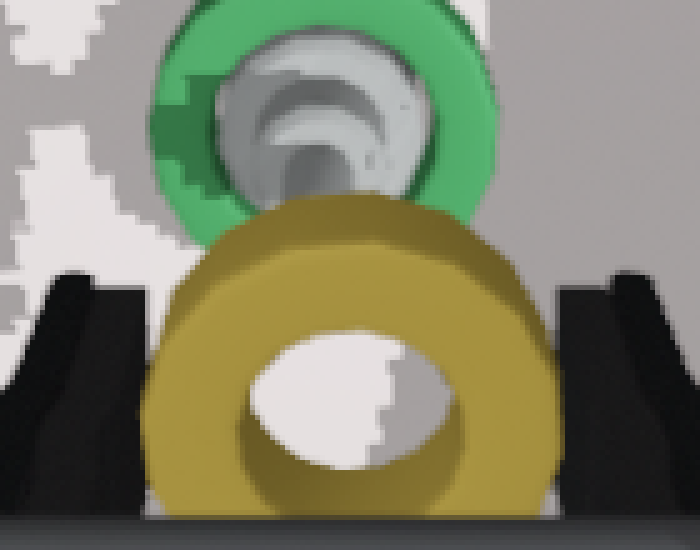

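The green ring sits on the spindle, level with the first shoulder. The yellow ring in hand has its outer rim at crop row 243, its bore edge at row 330 and its centre column at 352.5.

```bash
python3 - <<'E'
from h import *
P,R,o=tool(); c=cam('wrist')
hp=lambda x,y,hz:(R.T@(onz(c,(250+x/5-.4,225+y/5-.4),P[2]-hz)-P)).round(4)
print('outer',hp(353,243,.0018)[:2]-[.02,0],'bore',hp(352.5,330,.0018)[:2]-[.01025,0],'bot far',hp(352.5,468,.0163)[:2]+[.01025,0],'bot near outer',hp(352.5,192,.0163)[:2]-[.02,0])
hz=lambda x,y,z:(R.T@(onz(c,(250+x/5-.4,225+y/5-.4),z)-P)).round(4)
print('spindle 18 face near',hz(321.5,103,.038)[:2]-[.0085,0],'28 near',hz(322,28,.023)[:2]-[.0138,0],'known',(R.T@(np.array([.593,.001,.105])-P)).round(4))
E
```

```text
outer [-0.0029  0.0007] bore [-0.00155  0.0006 ] bot far [-0.00305  0.0006 ] bot near outer [-0.0034  0.0006]
spindle 18 face near [ 0.0008 -0.0032] 28 near [ 0.0012 -0.0034] known [ 0.0004 -0.0031  0.0012]
```

>>> carry_out(steps=[0, 0, 0, 0.3, -0.4, 0, 3.5, 0, 0, 0, 0.3, -0.4, 0.5, 3.5, 0, 0, 0, 0.3, -0.4, 2, 3.5, 0, 0, 0, 0.3, -0.4, 3.5, 3.5, 0, 0, 0, 0.3, -0.4, 4.5, 3.5, 0, 0, 0, 0.3, -0.4, 4.8, 3.5, 0, 0, 0, 0.3, -0.4, 4.8, 3.5, 0, 0, 0, 0.3, -0.4, 4.8, 3.5])

```text
time_s: 13.3
tool_pos: [0.5907, -0.0016, 0.058]
tcp_rot: [0.213, 3.134, 0.0]
contact_force: [-0.2, -0.3, 0.0]
width: 0.451
grasp_force: 25.0
```

>>> carry_out(steps=[0, 0, 0, 0, 0, 0.2, 3.5, 0, 0, 0, 0, 0, 0.4, 3.5, 0, 0, 0, 0, 0, 0.6, 3.5, 0, 0, 0, 0, 0, 0.7, 3.5, 0, 0, 0, 0, 0, 0.7, 3.5])

```text
time_s: 13.8
tool_pos: [0.5904, -0.0011, 0.0506]
tcp_rot: [-0.213, -3.134, -0.001]
contact_force: [0.4, 1.4, -1.5]
width: 0.45
grasp_force: 25.0
```

```bash
python3 - <<'E'
from h import *
P,R,o=tool(); print(P,R[:,2],o['width']*87,o['contact_force'])
print((R.T@(np.array([.593,.001,.105])-P)).round(4))
f=cams.grab_frame('wrist'); cv2.imwrite('pics/w9.png',f)
cr=f[225:335,250:390]; cv2.imwrite('pics/c9.png',cv2.resize(cr,None,fx=5,fy=5,interpolation=cv2.INTER_NEAREST))
E
```

```text
[ 0.59038787 -0.00108948  0.05060566] [ 9.62459654e-06  4.45219446e-04 -9.99999901e-01] 39.1103839704457 [ 0.40207195  1.43717152 -1.53284312]
[-0.0023  0.0024 -0.0544]
```

>>> carry_out(steps=[0, 0, 0, 0, 0.1, 0, 3.5, 0, 0, 0, 0, 0.15, 0, 3.5, 0, 0, 0, 0, 0.15, 0.3, 3.5, 0, 0, 0, 0, 0.15, 0.6, 3.5, 0, 0, 0, 0, 0.15, 0.8, 3.5, 0, 0, 0, 0, 0.15, 0.8, 3.5])

```text
time_s: 14.45
tool_pos: [0.5903, -0.0001, 0.0423]
tcp_rot: [-0.213, -3.134, 0.0]
contact_force: [0.5, 0.1, -0.8]
width: 0.454
grasp_force: 25.0
```

>>> carry_out(steps=[0, 0, 0, 0, 0, 0, 5, 0, 0, 0, 0, 0, 0, 5, 0, 0, 0, 0, 0, -1, 5, 0, 0, 0, 0, 0, -2.2, 5, 0, 0, 0, -0.2, 0.1, -2.2, 2.6, 0, 0, 0, -0.2, 0.1, -2.2, 2.6, 0, 0, 0, -0.2, 0.1, -2.2, 2.6, 0, 0, 0, -0.2, 0.1, -2.2, 2.6])

```text
time_s: 15.25
tool_pos: [0.5924, 0.0008, 0.0644]
tcp_rot: [-0.213, -3.134, 0.0]
contact_force: [0.3, -0.5, -0.0]
width: 0.332
grasp_force: 0.0
```

>>> carry_out(steps=[0, 0, 0, 0, 0, 0.5, 2.6, 0, 0, 0, 0, 0, 1, 2.6, 0, 0, 0, 0, 0, 1.3, 2.6, 0, 0, 0, 0, 0, 1.5, 2.6, 0, 0, 0, 0, 0, 1.6, 2.6])

```text
time_s: 15.75
tool_pos: [0.5925, 0.0007, 0.0489]
tcp_rot: [-0.213, -3.134, -0.0]
contact_force: [-6.4, 1.0, 13.7]
width: 0.3
grasp_force: 6.8
```

>>> carry_out(steps=[0, 0, 0, 0, 0, -2, 2.6, 0, 0, 0, 0, 0, -7, 2.6, 0, 0, 0, 0, 0, -12, 6, 0, 0, 0, 0, 0, -17, 6, 0, 0, 0, 0, 4, -19, 6, 0, 0, 0, 0, 4, -19, 6])

```text
time_s: 16.35
tool_pos: [0.6, 0.0462, 0.2421]
tcp_rot: [0.203, 3.13, 0.007]
contact_force: [0.0, 0.9, -0.2]
width: 0.577
grasp_force: 0.0
```

```bash
python3 - <<'E'
from h import *
P,R,o=tool(); print(P,o['q'].round(2),o['width']*87,o['contact_force'])
f=cams.grab_frame('wrist'); cv2.imwrite('pics/w10.png',f); c=cam('wrist')
m,b=blobs(f,(20,80,60),(34,255,255),200); print([(x[0],x[1],x[2]) for x in b])
m,b=blobs(f,(45,80,40),(85,255,255),100); print([(x[0],x[1],x[2]) for x in b])
go((.573,.327,.20),.346)
cr=f[150:360,200:420]; cv2.imwrite('pics/c10.png',cv2.resize(cr,None,fx=2.5,fy=2.5))
E
```

```text
[0.59995902 0.04624171 0.24207025] [-0.64  0.3   0.61  1.55 -0.18  1.34  1.43] 50.22568694775348 [ 0.01376     0.94747348 -0.19295837]
[(array([271.2964467 , 208.64263959]), np.int32(985), array([251, 189,  41,  40], dtype=int32)), (array([195.80432173, 346.030012  ]), np.int32(833), array([186, 314,  25,  64], dtype=int32)), (array([443.52955368, 345.7708082 ]), np.int32(829), array([429, 314,  25,  64], dtype=int32)), (array([409.09201344, 404.09033342]), np.int32(7738), array([197, 391, 405,  24], dtype=int32))]
[(array([134.44262295,  45.25136612]), np.int32(183), array([123,   0,  24,  92], dtype=int32)), (array([282.16176471, 196.66470588]), np.int32(340), array([253, 184,  44,  42], dtype=int32))]
turn [3.000e-03 1.000e-03 1.094e+00] shift [ 6.28 27.74  4.05] n 8
```

View pics/c10.png

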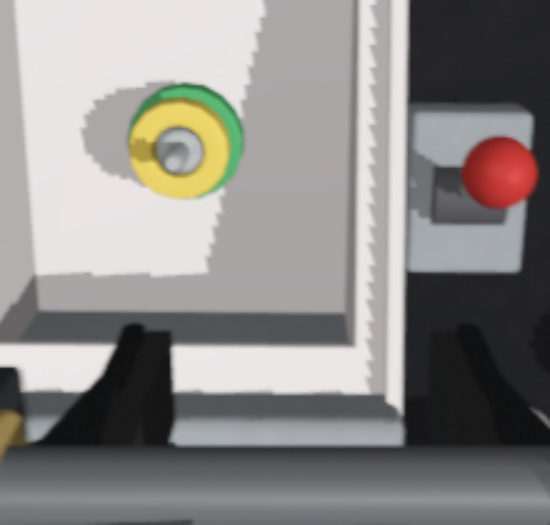

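The yellow ring is seated concentrically on the green one, with the pin showing at crop (180,150) and the red ball at crop (500,172). Next I triangulate the ledge edges from the pictures I already have.

```bash
cat >> h.py <<'E'
def camat(P,rv):
    """wrist camera at a recorded tool pose (fixed hand-eye taken from the present pose)"""
    K,R,t=cam('wrist'); p,Rh,o=tool()
    C=Rh.T@(-R.T@t-p); A=R@Rh            # camera centre in hand, hand->cam
    Rn=A@Ro.from_rotvec(rv).as_matrix().T; Cn=np.array(P)+Ro.from_rotvec(rv).as_matrix()@C
    return K,Rn,-Rn@Cn
E
python3 - <<'E'
from h import *
P,R,o=tool()
for n,u0,u1,v0,v1 in (('w2',180,260,235,300),('w3',280,340,20,90),('w10',240,320,20,150)):
    g=cv2.cvtColor(cv2.imread(f'pics/{n}.png'),cv2.COLOR_BGR2GRAY).astype(float)[:,u0:u1]
    pr=np.median(g,1); d=np.abs(np.diff(pr)); 
    print(n,[(v,int(pr[v]),int(pr[v+1])) for v in range(v0,v1) if d[v]>5])
g=cv2.cvtColor(cv2.imread('pics/w3.png'),cv2.COLOR_BGR2GRAY).astype(float)
for v in (55,150,200): 
    pr=np.median(g[v-3:v+4],0); d=np.abs(np.diff(pr)); print('w3 row',v,[(u,int(pr[u]),int(pr[u+1])) for u in range(170,450) if d[u]>12])
E
```

```text
w2 [(245, 52, 44), (249, 40, 53), (250, 53, 99), (251, 99, 143), (252, 143, 162), (265, 162, 171), (266, 171, 192), (268, 187, 175), (270, 170, 202), (271, 202, 217), (272, 217, 222), (291, 222, 235), (292, 235, 255), (295, 255, 229), (296, 229, 48)]
w3 [(38, 30, 36), (39, 36, 87), (40, 87, 146), (41, 146, 156), (65, 159, 150), (66, 150, 135), (67, 135, 95), (68, 95, 80), (69, 80, 90), (72, 90, 106), (73, 106, 147), (74, 147, 159), (77, 163, 185), (78, 185, 219)]
w10 [(122, 36, 60), (123, 60, 123), (124, 123, 165), (125, 165, 172), (145, 173, 159), (146, 159, 152), (147, 152, 205), (148, 205, 231)]
w3 row 55 [(172, 96, 67), (173, 67, 24), (192, 20, 51), (193, 51, 125), (194, 125, 154), (425, 159, 115), (426, 115, 29)]
w3 row 150 [(194, 206, 156), (195, 156, 49), (196, 49, 189), (197, 189, 218), (203, 218, 196), (204, 196, 168), (206, 168, 203), (207, 203, 218), (220, 218, 192), (221, 192, 163), (236, 165, 202), (237, 202, 218), (262, 218, 189), (263, 189, 157), (295, 155, 139), (296, 139, 122), (308, 121, 136), (314, 148, 162), (315, 162, 181), (325, 180, 193), (326, 193, 211), (332, 217, 188), (333, 188, 155), (385, 155, 140), (386, 140, 117), (398, 109, 192), (399, 192, 217), (405, 208, 183), (406, 183, 156), (412, 156, 136), (413, 136, 113), (414, 113, 159), (415, 159, 205), (422, 208, 179), (423, 179, 157)]
w3 row 200 [(196, 195, 168), (197, 168, 153), (203, 161, 141), (204, 141, 105), (205, 105, 91), (206, 91, 137), (207, 137, 159), (239, 169, 203), (240, 203, 217), (321, 216, 193), (322, 193, 161), (383, 146, 124), (384, 124, 109), (397, 109, 155), (398, 155, 204), (399, 204, 218), (405, 208, 179), (406, 179, 157), (412, 148, 124), (414, 122, 195), (415, 195, 218), (421, 218, 192), (422, 192, 160)]
```

```bash
python3 - <<'E'
from h import *
from scipy.optimize import least_squares
P,R,o=tool()
V={'w2':camat([.49068,.0945,.18963],[.212,3.127,.004]),'w3':camat([.65346,-.00037,.20522],[-.213,-3.132,0]),'w10':cam('wrist')}
ax=np.array([np.cos(.1356),-np.sin(.1356),0]); ay=np.array([np.sin(.1356),np.cos(.1356),0]); S=np.array([.593,.001,0])
W=lambda a,z,y=0.: S+ax*a+ay*y+np.array([0,0,z])
for nm,ob in (('front top',{'w2':271,'w3':40.7,'w10':123.7}),('rear top',{'w2':291.7,'w3':67,'w10':146}),('low front',{'w2':251,'w3':40.7})):
    for ks in (list(ob),['w2','w3'],['w2','w10'],['w3','w10']):
        if not all(k in ob for k in ks): continue
        f=lambda q:[proj(V[k],W(q[0],q[1]))[1]-ob[k]-.5 for k in ks]
        s=least_squares(f,[-.07,.06]); print(nm,ks,s.x.round(4),np.round(s.fun,1))
# width of ledge
for z in (.06,.065,.07,.075):
  a,b=onz(V['w3'],(193,55),z),onz(V['w3'],(426,55),z); print(z,np.linalg.norm(a-b).round(4),((a+b)/2-S)@ay)
E
```

```text
front top ['w2', 'w3', 'w10'] [-0.081   0.0602] [-0.7 -1.   1.8]
front top ['w2', 'w3'] [-0.0804  0.0601] [-0. -0.]
front top ['w2', 'w10'] [-0.0825  0.0652] [0. 0.]
front top ['w3', 'w10'] [-0.0827  0.0495] [-0. -0.]
rear top ['w2', 'w3', 'w10'] [-0.0631  0.062 ] [-0.4 -0.6  1.1]
rear top ['w2', 'w3'] [-0.0627  0.0619] [ 0. -0.]
rear top ['w2', 'w10'] [-0.0642  0.0651] [0. 0.]
rear top ['w3', 'w10'] [-0.0637  0.0552] [0. 0.]
low front ['w2', 'w3'] [-0.087   0.0288] [ 0. -0.]
low front ['w2', 'w3'] [-0.087   0.0288] [ 0. -0.]
0.06 0.1708 -0.00029061481360860634
0.065 0.168 -0.00016081761360089883
0.07 0.1651 -3.1020413593198295e-05
0.075 0.1622 9.87767864145005e-05
```

```bash
python3 - <<'E'
from h import *
go((.6524,-.0071,.17),np.pi/2-.1356)
E
```

```text
turn [0.002 0.002 0.004] shift [-5.95 -4.35  7.  ] n 3
```

>>> carry_out(steps=[0, 0, 0, -3, -2, 3.5, 6, 0, 0, 0, -6, -4.4, 7, 6, 0, 0, 0, -6, -4.4, 7, 6, 0, 0, 0, -6, -4.4, 7, 6, 0, 0, 0, -6, -4.4, 7, 6])

```text
time_s: 16.9
tool_pos: [0.6515, -0.0109, 0.1693]
tcp_rot: [0.213, 3.134, 0.001]
contact_force: [-0.6, 0.2, 0.2]
width: 0.689
grasp_force: 0.0
```

```bash
python3 - <<'E'
from h import *
import json
P,R,o=tool(); print(P,o['tcp_rot'],o['qd'].round(3)); f=cams.grab_frame('wrist'); cv2.imwrite('pics/pB.png',f)
json.dump([list(P),list(o['tcp_rot'])],open('pB.json','w'))
E
```

```text
[ 0.65154689 -0.01092927  0.16926006] [2.12732015e-01 3.13389668e+00 8.42620828e-04] [-0.014 -0.024 -0.003 -0.007 -0.001 -0.001 -0.   ]
```

>>> carry_out(steps=[0, 0, 0, 4.5, 0, 0, 6, 0, 0, 0, 9, 0, 0, 6, 0, 0, 0, 11, 0, 0, 6, 0, 0, 0, 11, 0, 0, 6, 0, 0, 0, 11, 0, 0, 6, 0, 0, 0, 11, 0, 0, 6])

```text
time_s: 17.55
tool_pos: [0.5435, 0.004, 0.1695]
tcp_rot: [0.212, 3.133, 0.001]
contact_force: [-0.2, -0.3, -0.3]
width: 0.692
grasp_force: 0.0
```

```bash
python3 - <<'E'
from h import *
import json
P,R,o=tool(); print(P,o['tcp_rot'],o['qd'].round(3)); f=cams.grab_frame('wrist'); cv2.imwrite('pics/pA.png',f)
json.dump([list(P),list(o['tcp_rot'])],open('pA.json','w'))
b=cv2.imread('pics/pB.png')
cv2.imwrite('pics/ab.png',np.vstack([b[0:290,150:500],f[100:290,150:500]]) if 0 else cv2.resize(np.hstack([b[0:290,160:480],f[0:290,160:480]]),None,fx=1.25,fy=1.6))
E
```

```text
[0.54352342 0.00396275 0.1695055 ] [2.11957268e-01 3.13269267e+00 1.05442143e-03] [ 0.008  0.016 -0.    -0.004  0.    -0.001  0.001]
```

View pics/ab.png

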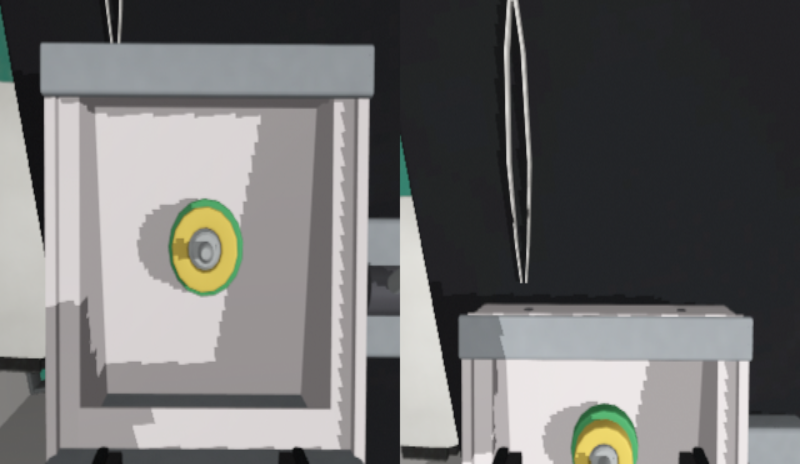

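The left half (view B) shows the ledge as a grey bar at rows 42–96 (scaled) and the stacked collars at (205,248). The right half (view A) shows the same bar at rows 318–360, with the front face above it.

```bash
python3 - <<'E'
from h import *
import json
from scipy.optimize import least_squares
V={}
for n in 'AB':
    P,r=json.load(open(f'p{n}.json')); V[n]=camat(P,r)
    g=cv2.cvtColor(cv2.imread(f'pics/p{n}.png'),cv2.COLOR_BGR2GRAY).astype(float)
    pr=np.median(g[:,340:400] if n=='B' else g[:,290:330],1)
    d=np.abs(np.diff(pr)); print(n,[(v,int(pr[v]),int(pr[v+1])) for v in range(5,290) if d[v]>4])
    for v in ((45,) if n=='B' else (212,)):
        p=np.median(g[v-4:v+5],0); dd=np.abs(np.diff(p)); print('cols',[(u,int(p[u]),int(p[u+1])) for u in range(160,470) if dd[u]>14])
    m,b=blobs(cv2.imread(f'pics/p{n}.png'),(20,80,60),(34,255,255),150); print([(x[0].round(1),x[2]) for x in b])
E
```

```text
A [(184, 34, 25), (188, 24, 32), (189, 32, 76), (190, 76, 123), (194, 125, 143), (195, 143, 176), (196, 176, 147), (197, 147, 157), (198, 157, 177), (222, 179, 174), (224, 174, 211), (225, 211, 232), (250, 232, 223), (251, 223, 180), (252, 180, 168), (254, 166, 149), (255, 149, 108), (256, 108, 137), (257, 137, 149), (260, 147, 142), (261, 142, 116), (266, 119, 148), (267, 148, 168), (270, 168, 184), (271, 184, 206), (275, 207, 201), (276, 201, 181), (277, 181, 167), (278, 167, 162), (279, 162, 168), (280, 168, 176), (281, 176, 186), (282, 186, 167), (284, 168, 147), (287, 144, 138), (289, 137, 141)]
cols [(190, 221, 170), (191, 170, 23), (205, 23, 54), (206, 54, 107), (207, 107, 126), (240, 137, 164), (241, 164, 179), (440, 173, 152), (441, 152, 94), (442, 94, 38)]
[(array([322.3, 284.4]), array([299, 262,  47,  47], dtype=int32)), (array([174.3, 345.6]), array([164, 314,  27,  64], dtype=int32)), (array([465.6, 345.9]), array([450, 314,  27,  64], dtype=int32)), (array([436.8, 404.4]), array([223, 391, 404,  24], dtype=int32))]
B [(26, 32, 77), (27, 77, 138), (28, 138, 152), (56, 151, 144), (57, 144, 132), (58, 132, 102), (59, 102, 76), (61, 76, 87), (66, 91, 119), (67, 119, 152), (244, 147, 143), (245, 143, 114), (246, 114, 71), (253, 72, 85), (254, 85, 153), (255, 153, 214), (278, 214, 206), (279, 206, 166), (280, 166, 73)]
cols [(168, 95, 67), (169, 67, 23), (190, 25, 42), (191, 42, 113), (192, 113, 147), (458, 137, 88), (459, 88, 29)]
[(array([323.2, 155.5]), array([298, 129,  52,  54], dtype=int32)), (array([174.2, 345.7]), array([164, 314,  27,  64], dtype=int32)), (array([465.3, 345.9]), array([450, 314,  27,  64], dtype=int32)), (array([434.6, 403.8]), array([224, 391, 403,  23], dtype=int32))]
```

```bash
python3 - <<'E'
from h import *
import json
from scipy.optimize import least_squares
V={n:camat(*json.load(open(f'p{n}.json'))) for n in 'AB'}
ax=np.array([np.cos(.1356),-np.sin(.1356),0]); ay=np.array([np.sin(.1356),np.cos(.1356),0]); S=np.array([.593,.001,0])
W=lambda a,z,y=0.: S+ax*a+ay*y+np.array([0,0,z])
for nm,va,vb in (('frontA198',198,27.3),('frontA195.5',195.5,27.3),('rear',224.8,58.5),('rear lower face',224.8,67),('yellow bottom edge',308.5,182.5),('yellow top edge',262,129)):
    f=lambda q:[proj(V[k],W(*q))[1]-v-.5 for k,v in (('A',va),('B',vb))]
    print(nm,least_squares(f,[-.07,.06]).x.round(4))
for z in (.055,.06,.065): print(z,[ (np.linalg.norm(onz(V[k],(a,v),z)-onz(V[k],(b,v),z)).round(4),((onz(V[k],(a,v),z)+onz(V[k],(b,v),z))/2-S)@ay) for k,a,b,v in (('A',206.5,442,212),('B',191.5,459.3,45))])
for z in (.11,.1): print('housing front A? B row 280',[((onz(V['B'],(320,v+.5),z)-S)@ax).round(4) for v in (246,255,280)])
for v in (246,255,280): print(v,[(z,((onz(V['B'],(320,v+.5),z)-S)@ax).round(4)) for z in (.08,.088,.095)])
E
```

```text
frontA198 [-0.0806  0.0598]
frontA195.5 [-0.0817  0.0554]
rear [-0.0619  0.0644]
rear lower face [-0.0588  0.0523]
yellow bottom edge [0.0208 0.0338]
yellow top edge [-0.0191  0.0259]
0.055 [(np.float64(0.1741), np.float64(4.0406214413418734e-05)), (np.float64(0.1744), np.float64(0.0002664318191939703))]
0.06 [(np.float64(0.1708), np.float64(-2.3402058563895365e-05)), (np.float64(0.1711), np.float64(0.00019674192753133478))]
0.065 [(np.float64(0.1675), np.float64(-8.721033154119572e-05)), (np.float64(0.1678), np.float64(0.00012705203586868368))]
housing front A? B row 280 [np.float64(0.0483), np.float64(0.0541), np.float64(0.0704)]
housing front A? B row 280 [np.float64(0.0515), np.float64(0.0575), np.float64(0.0747)]
246 [(0.08, np.float64(0.0579)), (0.088, np.float64(0.0554)), (0.095, np.float64(0.0531))]
255 [(0.08, np.float64(0.0645)), (0.088, np.float64(0.0617)), (0.095, np.float64(0.0593))]
280 [(0.08, np.float64(0.0832)), (0.088, np.float64(0.0798)), (0.095, np.float64(0.0768))]
```

```bash
python3 - <<'E'
from h import *
print(tool()[2]['q'].round(2)); go((.6036,.2424,.24),.346)
E
```

```text
[-0.65  0.22  0.64  1.79 -0.14  1.17  1.47]
turn [1.000e-03 1.000e-03 1.089e+00] shift [-2.74 24.47 -7.07] n 8
```

>>> carry_out(steps=[0, 0, 0.14, -0.4, 3, -3, 6, 0, 0, 0.28, -0.8, 6, -6, 6, 0, 0, 0.42, -1.2, 9, -7, 6, 0, 0, 0.56, -1.6, 12, -7, 6, 0, 0, 0.7, -2, 15, -7, 6, 0, 0, 0.84, -2.4, 18, -7, 6, 0, 0, 0.98, -2.7, 21, -7, 6, 0, 0, 1.09, -2.7, 24.5, -7, 6])

```text
time_s: 18.4
tool_pos: [0.6036, 0.2431, 0.2385]
tcp_rot: [1.815, 2.563, -0.001]
contact_force: [1.4, -0.4, -0.7]
width: 0.692
grasp_force: 0.0
```

>>> carry_out(steps=[0, 0, 0, 0, 0, 0, 6, 0, 0, 0, 0, 0, 0, 6, 0, 0, 0, 0, 0, 0, 6])

```text
time_s: 18.7
tool_pos: [0.603, 0.2414, 0.2386]
tcp_rot: [1.807, 2.569, -0.001]
contact_force: [-0.1, -0.2, 0.5]
width: 0.687
grasp_force: 0.0
```

```bash
python3 - <<'E'
from h import *
P,R,o=tool(); print(P,R.round(3),o['q'].round(2))
f=cams.grab_frame('wrist'); cv2.imwrite('pics/w11.png',f); c=cam('wrist')
m,b=blobs(f,(98,120,50),(125,255,255),1500)
for x in b: print(x[0],x[1],x[2])
k=max(b,key=lambda x:x[1]); r=ori(k[3]); print(r)
for q in cv2.boxPoints(r): print(q,onz(c,q,.006).round(4))
h=cv2.convexHull(cv2.findContours(k[3].astype(np.uint8),0,1)[0][0]); a=cv2.approxPolyDP(h,4,True)[:,0]
for q in a: print('hull',q,onz(c,q,.006).round(4))
E
```

```text
[0.6030111  0.24137125 0.23862242] [[-0.338  0.941  0.   ]
 [ 0.941  0.338 -0.001]
 [-0.001 -0.    -1.   ]] [-0.95  0.44  0.69  1.41 -0.28  1.39  0.09]
[315.7538315  108.78093341] 23098 [237  29 159 164]
((316.0, 110.5), (163.0, 158.0), 90.0)
[237.  29.] [0.4742 0.3748 0.006 ]
[395.  29.] [0.6127 0.4244 0.006 ]
[395. 192.] [0.6726 0.2838 0.006 ]
[237. 192.] [0.5162 0.2279 0.006 ]
hull [393  29] [0.611  0.4238 0.006 ]
hull [387 190] [0.6638 0.2829 0.006 ]
hull [259 192] [0.5379 0.2357 0.006 ]
hull [245 181] [0.5208 0.2418 0.006 ]
hull [237  44] [0.4776 0.3627 0.006 ]
hull [253  29] [0.4882 0.3799 0.006 ]
```

The cover's hull corners give a plate centre (= rib) at about (0.575, 0.330) and a yaw of 0.354. The edge lengths of 150 mm and 132 mm fit the sizes given.

```bash
python3 - <<'E'
from h import *
go((.575,.330,.0195),.354)
E
```

```text
turn [ 0.     0.001 -0.01 ] shift [ 9.32  0.36 21.92] n 5
```

>>> carry_out(steps=[0, 0, 0, 4, 0.2, 4, 6, 0, 0, 0, 8, 0.3, 8, 6, 0, 0, 0, 9.3, 0.35, 12, 6, 0, 0, 0, 9.3, 0.35, 16, 6, 0, 0, 0, 9.3, 0.35, 18, 5, 0, 0, 0, 9.3, 0.35, 20, 5, 0, 0, 0, 9.3, 0.35, 21.5, 5, 0, 0, 0, 9.3, 0.35, 21.9, 5])

```text
time_s: 19.55
tool_pos: [0.574, 0.3303, 0.0184]
tcp_rot: [-1.808, -2.569, 0.003]
contact_force: [-0.2, 0.1, 0.6]
width: 0.58
grasp_force: 0.0
```

>>> carry_out(steps=[0, 0, 0, 0, 0, 0, 5, 0, 0, 0, 0, 0, 0, 5])

```text
time_s: 19.75
tool_pos: [0.5751, 0.3315, 0.0209]
tcp_rot: [1.807, 2.569, 0.003]
contact_force: [0.0, 0.1, -0.3]
width: 0.572
grasp_force: 0.0
```

```bash
python3 - <<'E'
from h import *
P,R,o=tool(); print(P,o['contact_force'],o['q'].round(2)); go((.575,.330,.0195),.354)
E
```

```text
[0.57512306 0.33148996 0.02093367] [ 0.04502549  0.0696556  -0.3214016 ] [-1.    0.66  0.57  1.58 -0.4   1.02  0.03]
turn [ 0.002 -0.001 -0.009] shift [-0.14 -0.06  0.14] n 1
```

>>> carry_out(steps=[0, 0, 0, 0, 0, 0.1, 4, 0, 0, 0, 0, 0, 0.1, 3, 0, 0, 0, 0, 0, 0.1, 2, 0, 0, 0, 0, 0, 0.1, 0.8, 0, 0, 0, 0, 0, 0.1, 0.8, 0, 0, 0, 0, 0, 0.1, 0.8, 0, 0, 0, 0, 0, 0.1, 0.8, 0, 0, 0, 0, 0, 0.1, 0.8], grip_force=45)

```text
time_s: 20.55
tool_pos: [0.5743, 0.3314, 0.0188]
tcp_rot: [-1.807, -2.57, -0.0]
contact_force: [-0.4, -0.3, 1.0]
width: 0.158
grasp_force: 45.0
```

>>> carry_out(steps=[0, 0, 0, 0, 0, -2, 0.8, 0, 0, 0, 0, 0, -5, 0.8, 0, 0, 0, 0, 0, -9, 0.8, 0, 0, 0, 0, 0, -13, 0.8, 0, 0, 0, 0, 0, -16, 0.8, 0, 0, 0, 0, 0, -16, 0.8, 0, 0, 0, 0, 0, -16, 0.8])

```text
time_s: 21.25
tool_pos: [0.5743, 0.3314, 0.1786]
tcp_rot: [-1.807, -2.57, -0.001]
contact_force: [-0.5, 0.5, -2.3]
width: 0.157
grasp_force: 45.0
```

```bash
cat >> h.py <<'E'
AX=np.array([np.cos(.1356),-np.sin(.1356),0]); AY=np.array([np.sin(.1356),np.cos(.1356),0]); S=np.array([.593,.001,0]); Z=np.array([0,0,1.])
SO=S-.069*AX+.0453*Z
def seatframe(t): # cover axes with pitch t above horizontal
    return np.c_[AX*np.cos(t)+Z*np.sin(t), AY, -AX*np.sin(t)+Z*np.cos(t)]
def coverpose(tx,tz,tilt,hand_off=(0,0,0)):
    """tool pose so that tongue end is at seat (tx,tz), cover tilted by tilt over the slope. hand_off: rib point in hand"""
    F=seatframe(np.radians(15)); C=seatframe(np.radians(15)+tilt)
    T=SO+F@np.array([tx,0,tz]); rib=T+C@np.array([.0815,0,.019])
    Rt=np.c_[C[:,1],C[:,0],-C[:,2]]      # tool x=cover y, tool y=cover x, tool z=-cover z
    return rib-Rt@np.array(hand_off),Rt
E
python3 - <<'E'
from h import *
P,R,o=tool(); print(P,o['width']*87,o['contact_force'],o['q'].round(2))
f=cams.grab_frame('wrist'); cv2.imwrite('pics/w12.png',f); c=cam('wrist')
m,b=blobs(f,(98,120,40),(125,255,255),500)
for x in b:
    a=cv2.approxPolyDP(cv2.convexHull(cv2.findContours(x[3].astype(np.uint8),0,1)[0][0]),4,True)[:,0]
    for q in a: print(q,(R.T@(onz(c,q,P[2]-.013)-P)).round(4))
E
```

```text
[0.57427661 0.33140055 0.17859494] 13.683094931814958 [-0.53356671  0.48995673 -2.28329637] [-1.05  0.51  0.65  1.45 -0.31  1.29 -0.03]
[474 143] [0.074  0.0664 0.013 ]
[456 296] [0.002  0.0664 0.013 ]
[318 328] [-0.0155 -0.0008  0.013 ]
[158 307] [-0.0039 -0.0794  0.013 ]
[139 168] [ 0.0634 -0.0791  0.013 ]
[167 141] [ 0.0748 -0.0654  0.013 ]
[ 65 178] [ 0.059  -0.1124  0.013 ]
[ 74 174] [ 0.0608 -0.1081  0.013 ]
[110 201] [ 0.0488 -0.0942  0.013 ]
[114 213] [ 0.0432 -0.0933  0.013 ]
[100 212] [ 0.0437 -0.0996  0.013 ]
[ 65 186] [ 0.0555 -0.1131  0.013 ]
[353 393] [-0.0543  0.0177  0.013 ]
[287 395] [-0.0556 -0.0173  0.013 ]
[303 362] [-0.0353 -0.0085  0.013 ]
[337 362] [-0.0353  0.009   0.013 ]
```

```bash
python3 - <<'E'
from h import *
off=(-.0015,0,0)
for a in ((.030,.070),(.024,.004)):
    p,Rt=coverpose(*a,np.radians(15),off); print(p); go(p,Rt=Rt)
E
```

```text
[0.59611729 0.00208858 0.17788386]
turn [-0.515 -0.125  0.47 ] shift [-3.173e+01 -9.030e+00 -2.000e-02] n 7
[6.07300184e-01 5.62818971e-04 1.12579843e-01]
turn [-0.515 -0.125  0.47 ] shift [-32.25  -8.02   6.51] n 7
```

>>> carry_out(steps=[-0.06, -0.02, 0.06, -4, -1.1, -3, 0.8, -0.13, -0.03, 0.12, -8, -2.2, -4, 0.8, -0.19, -0.05, 0.18, -12, -3.4, -4, 0.8, -0.26, -0.06, 0.24, -16, -4.5, -4, 0.8, -0.32, -0.08, 0.29, -20, -5.6, -4, 0.8, -0.39, -0.09, 0.35, -24, -6.8, -4, 0.8, -0.45, -0.11, 0.41, -28, -7.9, -3, 0.8, -0.51, -0.12, 0.47, -31.7, -9, -2, 0.8])

```text
time_s: 22.1
tool_pos: [0.5958, 0.0014, 0.1971]
tcp_rot: [2.046, 1.783, 0.48]
contact_force: [-0.5, -0.5, -1.6]
width: 0.156
grasp_force: 45.0
```

>>> carry_out(steps=[0, 0, 0, 0, 0, 0, 0.8, 0, 0, 0, 0, 0, 0, 0.8, 0, 0, 0, 0, 0, 0, 0.8])

```text
time_s: 22.4
tool_pos: [0.5968, 0.0037, 0.1985]
tcp_rot: [2.043, 1.787, 0.478]
contact_force: [0.6, 0.1, -2.5]
width: 0.157
grasp_force: 45.0
```

```bash
python3 - <<'E'
from h import *
P,R,o=tool(); print(P,o['width']*87,o['contact_force'],o['q'].round(2))
off=(-.0015,0,0)
for a in ((.030,.070),(.024,.004)):
    p,Rt=coverpose(*a,np.radians(15),off); print(p); go(p,Rt=Rt)
f=cams.grab_frame('wrist'); cv2.imwrite('pics/w13.png',f); c=cam('wrist')
m,b=blobs(f,(98,120,40),(125,255,255),2500)
for x in b:
    a=cv2.approxPolyDP(cv2.convexHull(cv2.findContours(x[3].astype(np.uint8),0,1)[0][0]),4,True)[:,0]; print(a.tolist())
E
```

```text
[0.59680843 0.00372613 0.19847819] 13.67534894879749 [ 0.58218232  0.05847213 -2.50799237] [-1.1  -0.13  0.9   2.09  0.41  0.67 -0.57]
[0.59611729 0.00208858 0.17788386]
turn [-0.005 -0.005  0.   ] shift [-0.18 -1.06  1.77] n 1
[6.07300184e-01 5.62818971e-04 1.12579843e-01]
turn [-0.005 -0.005  0.   ] shift [-0.21 -3.31  8.  ] n 2
[[472, 143], [455, 296], [319, 328], [158, 306], [139, 171], [168, 142]]
```

>>> carry_out(steps=[-0.005, -0.005, 0, -0.2, -1, 1.8, 0.8, -0.005, -0.005, 0, -0.2, -1.7, 3.8, 0.8, -0.005, -0.005, 0, -0.2, -2.4, 5.8, 0.8, -0.005, -0.005, 0, -0.2, -3, 7.2, 0.8, -0.005, -0.005, 0, -0.2, -3.3, 7.9, 0.8, -0.005, -0.005, 0, -0.2, -3.3, 7.9, 0.8, -0.005, -0.005, 0, -0.2, -3.3, 7.9, 0.8])

```text
time_s: 23.15
tool_pos: [0.6074, 0.0002, 0.114]
tcp_rot: [2.039, 1.78, 0.477]
contact_force: [-0.4, 0.3, -2.5]
width: 0.156
grasp_force: 45.0
```

```bash
cat >> h.py <<'E'
def tongue(off=(-.0015,0,0)):
    P,R,o=tool(); C=np.c_[R[:,1],R[:,0],-R[:,2]]; T=P+R@np.array(off)+C@np.array([-.0815,0,-.019])
    F=seatframe(np.radians(15)); t=F.T@(T-SO); tilt=np.degrees(np.arcsin(F[:,2]@C[:,0])); 
    print('tongue in seat mm',(t*1000).round(1),'tilt',tilt.round(1),'yaw err',np.degrees(F[:,1]@C[:,0]).round(1),'F seat',(F.T@o['contact_force']).round(1),'w',(o['width']*87).round(1))
E
python3 - <<'E'
from h import *
tongue()
for a,t in (((.004,.003),15),((.002,.001),15)):
    p,Rt=coverpose(*a,np.radians(t),(-.0015,0,0)); go(p,Rt=Rt)
f=cams.grab_frame('wrist'); cv2.imwrite('pics/w14.png',f); f=cams.grab_frame('scene'); cv2.imwrite('pics/s14.png',f)
E
```

```text
Traceback (most recent call last):
  File "h.py", line 53, in tongue
    print('tongue in seat mm',(t*1000).round(1),'tilt',tilt.round(1),'yaw err',np.degrees(F[:,1]@C[:,0]).round(1),'F seat',(F.T@o['contact_force']).round(1),'w',(o['width']*87).round(1))
                                                                                                                                                                 ^^^^^^^^^^^^^^^^^^^^^
AttributeError: 'float' object has no attribute 'round'
```

```bash
sed -i "s/(o\['width'\]\*87).round(1)/round(o['width']*87,1)/" h.py
python3 - <<'E'
from h import *
tongue()
for a,t in (((.004,.003),15),((.002,.001),15)):
    p,Rt=coverpose(*a,np.radians(t),(-.0015,0,0)); go(p,Rt=Rt)
f=cams.grab_frame('wrist'); cv2.imwrite('pics/w14.png',f)
E
```

```text
tongue in seat mm [24.6 -0.4  5.3] tilt 15.0 yaw err -0.0 F seat [-1.1  0.3 -2.3] w 13.5
turn [ 0.     0.001 -0.   ] shift [ 0.04 -2.04 -0.31] n 1
turn [ 0.     0.001 -0.   ] shift [ 0.04 -2.29 -0.17] n 1
```

>>> carry_out(steps=[0, 0, 0, 0, -0.3, 0, 0.8, 0, 0, 0, 0, -0.6, 0, 0.8, 0, 0, 0, 0, -0.9, -0.05, 0.8, 0, 0, 0, 0, -1.1, -0.05, 0.8, 0, 0, 0, 0, -1.1, -0.05, 0.8])

```text
time_s: 23.7
tool_pos: [0.5971, 0.0011, 0.1085]
tcp_rot: [2.041, 1.779, 0.478]
contact_force: [0.4, 0.2, -1.9]
width: 0.157
grasp_force: 45.0
```

```bash
python3 - <<'E'
from h import *
tongue()
for a,t in (((.004,.003),15),((.002,.001),15)):
    p,Rt=coverpose(*a,np.radians(t),(-.0015,0,0)); go(p,Rt=Rt)
f=cams.grab_frame('wrist'); cv2.imwrite('pics/w15.png',f)
cv2.imwrite('pics/c15.png',cv2.resize(f[100:320,60:330],None,fx=2.6,fy=2.6))
E
```

```text
tongue in seat mm [13.1 -0.7  2.7] tilt 15.0 yaw err -0.1 F seat [-0.1  0.2 -1.9] w 13.6
turn [ 0.    -0.    -0.001] shift [ 0.08 -0.87 -0.26] n 1
turn [ 0.    -0.    -0.001] shift [ 0.08 -1.11 -0.12] n 1
```

View pics/c15.png

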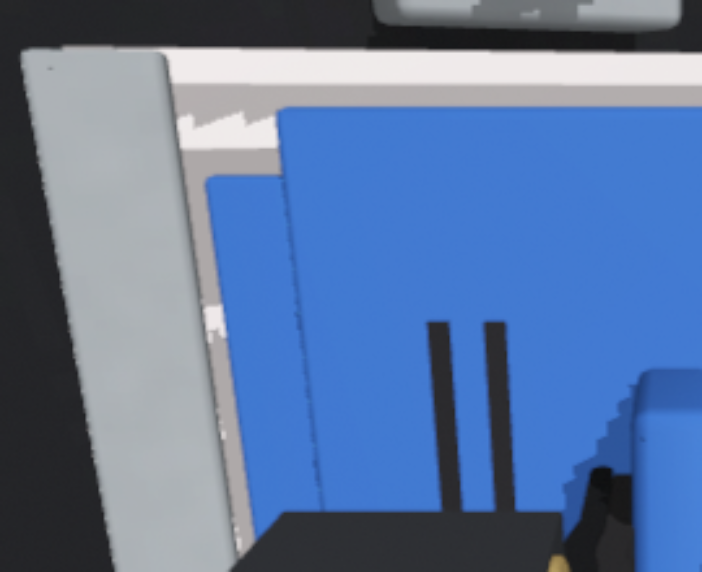

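The crop shows the tongue's end edge parallel to the ledge and a few mm behind it, with the plate centred between the rims. I slide it under.

>>> carry_out(steps=[0, 0, 0, 0.05, -0.3, -0.05, 0.8, 0, 0, 0, 0.07, -0.5, -0.1, 0.8, 0, 0, 0, 0.07, -0.7, -0.15, 0.8, 0, 0, 0, 0.07, -0.9, -0.2, 0.8, 0, 0, 0, 0.07, -0.9, -0.2, 0.8])

```text
time_s: 24.25
tool_pos: [0.5885, 0.0029, 0.1057]
tcp_rot: [2.041, 1.779, 0.477]
contact_force: [-1.3, 0.5, -1.7]
width: 0.159
grasp_force: 45.0
```

```bash
python3 - <<'E'
from h import *
tongue()
for a,t in (((.003,.001),15),((.003,.0),7),((.003,-.001),0)):
    p,Rt=coverpose(*a,np.radians(t),(-.0015,0,0)); go(p,Rt=Rt)
E
```

```text
tongue in seat mm [ 3.9 -0.1  2.3] tilt 15.0 yaw err -0.1 F seat [-1.7  0.4 -1.3] w 13.8
turn [ 0.     0.    -0.001] shift [ 0.02 -0.12  0.1 ] n 1
turn [ 0.14   0.    -0.001] shift [0.02 0.04 1.35] n 1
turn [ 0.262  0.    -0.001] shift [0.02 0.04 2.47] n 2
```

>>> carry_out(steps=[0, 0, 0, 0, -0.15, 0.05, 0.8, 0, 0, 0, 0, -0.3, 0.05, 0.8, 0, 0, 0, 0, -0.4, 0.05, 0.8, 0, 0, 0, 0, -0.4, 0.05, 0.8])

```text
time_s: 24.65
tool_pos: [0.5855, 0.0032, 0.1034]
tcp_rot: [2.041, 1.778, 0.477]
contact_force: [0.3, -0.2, -2.1]
width: 0.158
grasp_force: 45.0
```

```bash
python3 - <<'E'
from h import *
tongue()
for a,t in (((.003,.001),15),((.003,.0),7),((.003,-.001),0)):
    p,Rt=coverpose(*a,np.radians(t),(-.0015,0,0)); go(p,Rt=Rt)
E
```

```text
tongue in seat mm [ 0.4 -0.2  0.8] tilt 15.0 yaw err -0.1 F seat [-0.3 -0.1 -2.1] w 13.7
turn [ 0.     0.    -0.002] shift [0.03 0.26 0.05] n 1
turn [ 0.14   0.    -0.002] shift [0.03 0.42 1.3 ] n 1
turn [ 0.262  0.    -0.002] shift [0.03 0.42 2.41] n 2
```

>>> carry_out(steps=[0, 0, 0, 0, -0.1, 0, 0.8, 0, 0, 0, 0, -0.2, 0, 0.8, 0, 0, 0, 0, -0.3, 0, 0.8, 0, 0, 0, 0, -0.3, 0, 0.8])

```text
time_s: 25.05
tool_pos: [0.5847, 0.0034, 0.1034]
tcp_rot: [2.039, 1.776, 0.481]
contact_force: [4.9, -2.8, 2.7]
width: 0.159
grasp_force: 45.0
```

```bash
python3 - <<'E'
from h import *
tongue()
E
```

```text
tongue in seat mm [-0.2 -0.1  0.7] tilt 15.2 yaw err -0.1 F seat [ 5.7 -2.1  1.3] w 13.8
```

>>> carry_out(steps=[0, 0, 0, 0, 0.3, 0, 0.8, 0, 0, 0, 0, 0.45, 0, 0.8, 0, 0, 0, 0, 0.45, 0, 0.8])

```text
time_s: 25.35
tool_pos: [0.5866, 0.0031, 0.1039]
tcp_rot: [2.041, 1.779, 0.476]
contact_force: [0.4, 0.7, -1.9]
width: 0.158
grasp_force: 45.0
```

```bash
python3 - <<'E'
from h import *
tongue()
for a,t in (((.0025,.0005),10),((.0025,.0005),5),((.0025,.0003),0)):
    p,Rt=coverpose(*a,np.radians(t),(-.0015,0,0)); go(p,Rt=Rt)
E
```

```text
tongue in seat mm [ 1.6 -0.2  1.1] tilt 15.0 yaw err -0.1 F seat [-0.2  0.7 -1.9] w 13.7
turn [ 0.087  0.001 -0.001] shift [0.03 0.21 0.79] n 1
turn [ 0.174  0.001 -0.001] shift [0.03 0.28 1.52] n 2
turn [ 0.261  0.001 -0.001] shift [0.03 0.28 2.27] n 2
```

Swing down in small steps.

>>> carry_out(steps=[0.044, 0, 0, 0, 0.12, 0.4, 0.8, 0.087, 0, 0, 0, 0.21, 0.79, 0.8, 0.13, 0, 0, 0, 0.25, 1.15, 0.8, 0.174, 0, 0, 0, 0.28, 1.52, 0.8, 0.21, 0, 0, 0, 0.28, 1.83, 0.8, 0.21, 0, 0, 0, 0.28, 1.83, 0.8])

```text
time_s: 25.95
tool_pos: [0.5988, 0.0012, 0.0894]
tcp_rot: [2.179, 1.898, 0.299]
contact_force: [-0.2, -0.3, -1.3]
width: 0.153
grasp_force: 45.0
```

```bash
python3 - <<'E'
from h import *
tongue()
for a,t in (((.0025,.0003),0),):
    p,Rt=coverpose(*a,np.radians(t),(-.0015,0,0)); go(p,Rt=Rt)
E
```

```text
tongue in seat mm [ 3.2 -0.4  0.1] tilt 2.9 yaw err -0.1 F seat [-0.5 -0.3 -1.2] w 13.3
turn [ 0.051  0.001 -0.002] shift [0.05 0.02 0.4 ] n 1
```

>>> carry_out(steps=[0.026, 0, 0, 0, 0, 0.2, 0.8, 0.051, 0, 0, 0, 0, 0.4, 0.8, 0.051, 0, 0, 0, 0, 0.45, 0.8, 0.051, 0, 0, 0, 0, 0.5, 0.8, 0.051, 0, 0, 0, 0, 0.5, 0.8])

```text
time_s: 26.45
tool_pos: [0.5994, 0.0011, 0.0859]
tcp_rot: [2.212, 1.926, 0.256]
contact_force: [-13.5, 0.5, 19.7]
width: 0.157
grasp_force: 45.0
```

```bash
python3 - <<'E'
from h import *
tongue()
E
```

```text
tongue in seat mm [ 1.8 -0.3  0.6] tilt 0.1 yaw err -0.1 F seat [-7.8 -1.3 22.5] w 13.7
```

>>> carry_out(steps=[0, 0, 0, 0, 0, -0.15, 0.8, 0, 0, 0, 0, 0, -0.15, 2, 0, 0, 0, 0, 0, -0.15, 3, 0, 0, 0, 0, 0, -0.15, 4, 0, 0, 0, 0, 0, -0.15, 4, 0, 0, 0, 0, 0, -0.15, 4])

```text
time_s: 27.05
tool_pos: [0.5995, 0.0013, 0.0864]
tcp_rot: [2.211, 1.927, 0.255]
contact_force: [0.3, -0.4, 1.1]
width: 0.442
grasp_force: 0.0
```

>>> carry_out(steps=[0, 0, 0, 0, 0, -1, 4, 0, 0, 0, 0, 0, -3, 4, 0, 0, 0, 0, 0, -6, 4, 0, 0, 0, 0, 0, -9, 4, 0, 0, 0, 0, 0, -12, 4, 0, 0, 0, 0, 0, -12, 4, 0, 0, 0, 0, 0, -12, 4])

```text
time_s: 27.75
tool_pos: [0.5688, 0.0059, 0.203]
tcp_rot: [2.211, 1.927, 0.259]
contact_force: [-0.5, -0.0, -0.9]
width: 0.459
grasp_force: 0.0
```

```bash
python3 - <<'E'
from h import *
P,R,o=tool(); print(P,o['q'].round(2),o['contact_force'])
f=cams.grab_frame('wrist'); cv2.imwrite('pics/w16.png',f); c=cam('wrist')
F=seatframe(np.radians(15))
def onseat(uv,h):
    O,d=ray(c,uv); n=F[:,2]; p0=SO+n*h; p=O+d*(n@(p0-O))/(n@d); return (F.T@(p-SO)*1000).round(1)
m,b=blobs(f,(98,120,40),(125,255,255),2500)
for x in b:
    a=cv2.approxPolyDP(cv2.convexHull(cv2.findContours(x[3].astype(np.uint8),0,1)[0][0]),4,True)[:,0]
    for q in a: print(q,onseat(q,.006))
E
```

```text
[0.5687746  0.00591825 0.20300652] [-1.03  0.02  0.93  1.93  0.06  0.95 -0.27] [-0.48567026 -0.00753065 -0.85265499]
[406 139] [148.6  74.5   6. ]
[395 307] [148.3 -64.6   6. ]
[361 318] [119.4 -75.    6. ]
[281 319] [ 50.  -75.8   6. ]
[232 306] [  8.4 -63.2   6. ]
[221 157] [ 8.9 61.6  6. ]
[231 138] [17.5 75.5  6. ]
```

```bash
python3 - <<'E'
from h import *
f=cv2.imread('pics/w3.png'); c=camat([.65346,-.00037,.20522],[-.213,-3.132,0])
def red(f,c):
    m,b=blobs(f,(0,150,60),(8,255,255),150); 
    for x in b: 
        p=onz(c,x[0]+.5,.075); print(x[0],x[1],p.round(4),'pump',(p-S)@AX,(p-S)@AY)
red(f,c)
f=cv2.imread('pics/w10.png'); c=camat([.59996,.04624,.24207],[.203,3.13,.007]); red(f,c)
p=S-.044*AX+.1195*AY
go((p[0],p[1],.20),-.1356); go((p[0],p[1],.069),-.1356)
E
```

```text
[469.85741998 153.09311348] 1031 [0.6063 0.1204 0.075 ] pump -0.0029097038876488702 0.12007843617256565
[399.69799692 218.61479199] 649 [0.6066 0.1191 0.075 ] pump -0.0024524763361958167 0.11882639213618956
turn [ 0.263 -0.001 -0.001] shift [11.81 -1.91 -0.28] n 3
turn [ 0.263 -0.001 -0.001] shift [11.79 -5.31 12.37] n 4
```

>>> carry_out(steps=[0.09, 0, 0, 3.9, -0.6, 0, 0, 0.18, 0, 0, 7.9, -1.2, 0, 0, 0.263, 0, 0, 11.8, -1.9, -0.3, 0, 0.263, 0, 0, 11.8, -1.9, -0.3, 0, 0.263, 0, 0, 11.8, -1.9, -0.3, 0, 0.263, 0, 0, 11.8, -1.9, -0.3, 0])

```text
time_s: 28.4
tool_pos: [0.5656, 0.1233, 0.1996]
tcp_rot: [2.37, 2.061, -0.002]
contact_force: [0.2, -0.8, -0.3]
width: 0.032
grasp_force: 0.0
```

>>> carry_out(steps=[0, 0, 0, 0, 0, 4, 0, 0, 0, 0, 0, 0, 8, 0, 0, 0, 0, 0, 0, 11, 0, 0, 0, 0, 0, 0, 12.5, 0, 0, 0, 0, 0, 0, 13, 0, 0, 0, 0, 0, 0, 13, 0])

```text
time_s: 29.0
tool_pos: [0.5661, 0.1246, 0.071]
tcp_rot: [2.369, 2.063, 0.001]
contact_force: [-0.1, -0.3, 0.5]
width: 0.005
grasp_force: 0.0
```

```bash
python3 - <<'E'
from h import *
P,R,o=tool(); print(P,R.round(3),o['contact_force'],o['q'].round(2),o['width'],'pump',(P-S)@AX,(P-S)@AY)
E
```

```text
[0.566103   0.12463732 0.07097711] [[ 0.138  0.99   0.001]
 [ 0.99  -0.138  0.001]
 [ 0.001  0.001 -1.   ]] [-0.13631003 -0.30873658  0.52389728] [-0.92  0.48  0.79  1.8  -0.39  1.03 -0.13] 0.004879730519518053 pump -0.04336398597146716 0.118866307729773
```

>>> carry_out(steps=[0, 0, 0, 0, 1, 0, 0, 0, 0, 0, 0, 2, 0, 0, 0, 0, 0, 0, 3, 0, 0, 0, 0, 0, 0, 4, 0, 0, 0, 0, 0, 0, 5, 0, 0, 0, 0, 0, 0, 6, 0, 0, 0, 0, 0, 0, 6.6, 0, 0, 0, 0, 0, 0, 6.6, 0])

```text
invalid input
```

>>> carry_out(steps=[0, 0, 0, 0, 0.2, 0, 0, 0, 0, 0, 0, 0.4, 0, 0, 0, 0, 0, 0, 0.6, 0, 0, 0, 0, 0, 0, 0.6, 0])

```text
invalid input
```

```bash
python3 - <<'E'
from h import *
P,R,o=tool(); print(P,o['contact_force'],'pump',(P-S)@AX,(P-S)@AY)
for n in ('scene','top'):
    f=cams.grab_frame(n); cv2.imwrite(f'pics/{n}3.png',f); c=cam(n)
    m,b=blobs(f,(0,150,60),(8,255,255),20)
    for x in b: 
        p=onz(c,x[0]+.5,.075); print(n,x[0].round(1),x[1],p.round(4),'pump',((p-S)@AX).round(4),((p-S)@AY).round(4))
E
```

```text
[0.566103   0.12463732 0.07097711] [-0.13631003 -0.30873658  0.52389728] pump -0.04336398597146716 0.118866307729773
scene [353.9 198.9] 38 [0.6082 0.1106 0.075 ] pump 0.0002 0.1106
scene [431.2 227.7] 201 [0.3139 0.169  0.075 ] pump -0.2992 0.1287
scene [359.7 285.2] 374 [0.3148 0.5364 0.075 ] pump -0.348 0.4929
top [277.1 308. ] 286 [0.3624 0.4622 0.075 ] pump -0.2908 0.4258
top [412.8 321.1] 473 [0.329  0.1382 0.075 ] pump -0.2801 0.1002
```

The final zero was missing from those rows, so nothing moved. Repeating the push.

>>> carry_out(steps=[0, 0, 0, 0, 1, 0, 0, 0, 0, 0, 0, 2, 0, 0, 0, 0, 0, 0, 3, 0, 0, 0, 0, 0, 0, 4, 0, 0, 0, 0, 0, 0, 5, 0, 0, 0, 0, 0, 0, 6, 0, 0, 0, 0, 0, 0, 6.6, 0, 0, 0, 0, 0, 0, 6.6, 0, 0])

```text
time_s: 29.9
tool_pos: [0.6319, 0.1156, 0.0701]
tcp_rot: [2.369, 2.063, 0.0]
contact_force: [-0.3, 0.2, -0.3]
width: 0.006
grasp_force: 0.0
```

>>> carry_out(steps=[0, 0, 0, 0, 0.2, 0, 0, 0, 0, 0, 0, 0.4, 0, 0, 0, 0, 0, 0, 0.5, 0, 0, 0, 0, 0, 0, 0.5, 0, 0])

```text
time_s: 30.3
tool_pos: [0.6357, 0.1156, 0.0702]
tcp_rot: [-2.367, -2.063, 0.001]
contact_force: [-2.5, 0.8, 0.3]
width: 0.005
grasp_force: 1.4
```

```bash
python3 - <<'E'
from h import *
P,R,o=tool(); print(P,o['contact_force'],'pump',(P-S)@AX,(P-S)@AY)
for n in ('scene',):
    f=cams.grab_frame(n); cv2.imwrite(f'pics/{n}4.png',f); c=cam(n)
    m,b=blobs(f,(0,150,60),(8,255,255),20)
    for x in b: 
        p=onz(c,x[0]+.5,.075); print(n,x[0].round(1),x[1],p.round(4),'pump',((p-S)@AX).round(4),((p-S)@AY).round(4))
E
```

```text
[0.63566212 0.11559147 0.07019051] [-2.52970416  0.81459791  0.30312452] pump 0.026779469593739415 0.11930683572353935
scene [340.7 195.9] 21 [0.6572 0.1119 0.075 ] pump 0.0486 0.1186
scene [431.2 227.7] 199 [0.3139 0.1688 0.075 ] pump -0.2992 0.1286
scene [359.7 285.2] 374 [0.3148 0.5364 0.075 ] pump -0.348 0.4929
```

>>> carry_out(steps=[0, 0, 0, 0, 0.2, 0, 0, 0, 0, 0, 0, 0.4, 0, 0, 0, 0, 0, 0, 0.4, 0, 0])

```text
time_s: 30.65
tool_pos: [0.6364, 0.1156, 0.0698]
tcp_rot: [-2.363, -2.06, 0.009]
contact_force: [-21.1, 1.0, 12.3]
width: 0.009
grasp_force: 11.2
```

>>> carry_out(steps=[0, 0, 0, 0, -0.6, 0, 0, 0, 0, 0, 0, -2, 0, 0, 0, 0, 0, 0, -3, -4, 0, 0, 0, 0, 0, -3, -9, 0, 0, 0, 0, 0, -3, -13, 5, 0, 0, 0, 0, -3, -13, 5])

```text
time_s: 31.25
tool_pos: [0.6135, 0.1189, 0.2066]
tcp_rot: [2.366, 2.061, 0.015]
contact_force: [0.6, -0.4, -0.7]
width: 0.112
grasp_force: 0.0
```

```bash
python3 - <<'E'
from h import *
P,R,o=tool(); print(P,o['contact_force'],o['q'].round(2))
f=cams.grab_frame('top'); cv2.imwrite('pics/top4.png',f)
c=cam('top'); g=cv2.cvtColor(f,cv2.COLOR_BGR2GRAY)
m=np.zeros_like(g); m[250:316,462:492]=g[250:316,462:492]>90; ys,xs=np.nonzero(m)
r=cv2.minAreaRect(np.c_[xs,ys].astype(np.float32)); print(len(xs),r,onz(c,r[0],.005))
m,b=blobs(f,(0,150,60),(8,255,255),20)
for x in b:
    p=onz(c,x[0]+.5,.075); print(x[0],x[1],((p-S)@AX).round(4),((p-S)@AY).round(4))
go((.50,-.03,.20),np.pi/2-.124)
E
```

```text
[0.61351844 0.11885966 0.20663178] [ 0.59820118 -0.39139255 -0.68527033] [-0.9   0.43  0.84  1.55 -0.33  1.3  -0.15]
1871 ((476.5, 282.5), (65.0, 29.0), 90.0) [ 0.41705032 -0.03575318  0.005     ]
[420.60606061 185.36363636] 33 0.0458 0.1192
[277.08802817 307.96830986] 284 -0.2907 0.4257
[412.87552743 321.13080169] 474 -0.2802 0.1
turn [ 0.002 -0.007  1.558] shift [-16.3   -9.08   0.24] n 11
```

>>> carry_out(steps=[0, 0, -0.14, -2, -1, 0, 5, 0, 0, -0.28, -4, -2, 0, 5, 0, 0, -0.42, -6, -3, 0, 5, 0, 0, -0.56, -8, -4, 0, 5, 0, 0, -0.7, -10, -5, 0, 5, 0, 0, -0.84, -12, -6, 0, 5, 0, 0, -0.98, -14, -7.5, 0, 5, 0, 0, -1.12, -16.3, -9, 0, 5])

```text
time_s: 32.1
tool_pos: [0.498, -0.0306, 0.1991]
tcp_rot: [-0.9, -3.009, 0.001]
contact_force: [0.3, -1.5, -0.4]
width: 0.57
grasp_force: 0.0
```

>>> carry_out(steps=[0, 0, -0.14, 0, 0, 0, 5, 0, 0, -0.28, 0, 0, 0, 5, 0, 0, -0.42, 0, 0, 0, 5, 0, 0, -0.46, 0, 0, 0, 5, 0, 0, -0.46, 0, 0, 0, 5, 0, 0, -0.46, 0, 0, 0, 5])

```text
time_s: 32.7
tool_pos: [0.4987, -0.0302, 0.1996]
tcp_rot: [-0.203, -3.134, -0.0]
contact_force: [0.1, 0.3, 0.3]
width: 0.574
grasp_force: 0.0
```

```bash
python3 - <<'E'
from h import *
P,R,o=tool(); print(P,o['q'].round(2),R[:,1])
f=cams.grab_frame('wrist'); cv2.imwrite('pics/w17.png',f); c=cam('wrist')
hsv=cv2.cvtColor(f,cv2.COLOR_BGR2HSV); m=((hsv[...,2]>100)&(hsv[...,1]<60)).astype(np.uint8); m[290:]=0
n,l,s,ce=cv2.connectedComponentsWithStats(m)
for k in range(1,n):
    if s[k,4]>60: print(s[k],ce[k],onz(c,ce[k],.005).round(4)); 
# row-wise extents of the thin component
E
```

```text
[ 0.49869808 -0.03017321  0.19962353] [-0.73  0.07  0.74  1.86 -0.05  1.23  1.47] [1.29134598e-01 9.91627074e-01 5.11158382e-05]
[    0     0   252   290 57252] [102.90105149 161.78524768] [ 0.4229 -0.2223  0.005 ]
[474   0  50  20 656] [495.39939024   8.64481707] [0.3444 0.1369 0.005 ]
[299  51  17 129 679] [306.24300442 111.92047128] [ 0.4041 -0.0296  0.005 ]
[301 182   6  33  64] [303.46875  198.046875] [ 0.4804 -0.0431  0.005 ]
[ 270  227  205   63 7766] [369.97141386 248.1576101 ] [0.5386 0.0151 0.005 ]
```

```bash
python3 - <<'E'
from h import *
P,R,o=tool(); c=cam('wrist'); f=cv2.imread('pics/w17.png'); hsv=cv2.cvtColor(f,cv2.COLOR_BGR2HSV); m=(hsv[...,2]>75)&(hsv[...,1]<80); 
mm=np.zeros(m.shape,np.uint8); mm[40:226,292:322]=m[40:226,292:322]
n,l,s,ce=cv2.connectedComponentsWithStats(mm); 
for k in range(1,n):
    if s[k,4]>8: print(s[k])
e=[]
for v in range(46,226,12):
    u=np.nonzero(mm[v])[0]
    if len(u): print(v,u.min(),u.max(),onz(c,((u.min()+u.max())/2+.5,v+.5),.0045).round(4))
E
```

```text
[299  50  17 130 766]
[301 181   6  34  75]
[308 180   6  35  75]
58 304 308 [ 0.3612 -0.0234  0.0045]
70 302 310 [ 0.3705 -0.0247  0.0045]
82 301 312 [ 0.3801 -0.0256  0.0045]
94 300 313 [ 0.3898 -0.027   0.0045]
106 299 314 [ 0.3996 -0.0283  0.0045]
118 299 314 [ 0.4097 -0.0298  0.0045]
130 299 314 [ 0.4199 -0.0312  0.0045]
142 299 315 [ 0.4303 -0.0322  0.0045]
154 299 315 [ 0.4409 -0.0337  0.0045]
166 300 314 [ 0.4517 -0.0352  0.0045]
178 301 303 [ 0.4621 -0.0414  0.0045]
190 302 312 [ 0.4739 -0.0383  0.0045]
202 303 311 [ 0.4853 -0.0399  0.0045]
214 305 309 [ 0.4969 -0.0416  0.0045]
```

```bash
python3 - <<'E'
from h import *
go((.4265,-.0318,.0125),np.pi/2-.133)
E
```

```text
turn [ 0.    -0.     0.004] shift [ 7.14 -1.09 18.73] n 5
```

>>> carry_out(steps=[0, 0, 0, 3, -0.5, 4, 5, 0, 0, 0, 7.1, -1.1, 8, 5, 0, 0, 0, 7.1, -1.1, 12, 5, 0, 0, 0, 7.1, -1.1, 15, 5, 0, 0, 0, 7.1, -1.1, 17, 5, 0, 0, 0, 7.1, -1.1, 18.2, 5, 0, 0, 0, 7.1, -1.1, 18.6, 5, 0, 0, 0, 7.1, -1.1, 18.7, 5])

```text
time_s: 33.55
tool_pos: [0.427, -0.0321, 0.0131]
tcp_rot: [-0.202, -3.135, 0.0]
contact_force: [0.2, 0.1, -0.6]
width: 0.573
grasp_force: 0.0
```

>>> carry_out(steps=[0, 0, 0, 0, 0, 0, 5, 0, 0, 0, 0, 0, 0, 3, 0, 0, 0, 0, 0, 0, 2, 0, 0, 0, 0, 0, 0, 0.5, 0, 0, 0, 0, 0, 0, 0.5, 0, 0, 0, 0, 0, 0, 0.5, 0, 0, 0, 0, 0, 0, 0.5, 0, 0, 0, 0, 0, 0, 0.5], grip_force=30)

```text
time_s: 34.35
tool_pos: [0.4272, -0.032, 0.0133]
tcp_rot: [0.201, 3.135, 0.001]
contact_force: [-0.8, 0.5, 0.4]
width: 0.155
grasp_force: 30.0
```

>>> carry_out(steps=[0, 0, 0, 0, 0, -2, 0.5, 0, 0, 0, 0, 0, -5, 0.5, 0, 0, 0, 0, 0, -9, 0.5, 0, 0, 0, 0, 0, -13, 0.5, 0, 0, 0, 0, 0, -14, 0.5, 0, 0, 0, 0, 0, -14, 0.5])

```text
time_s: 34.95
tool_pos: [0.428, -0.0317, 0.1544]
tcp_rot: [0.2, 3.132, 0.004]
contact_force: [-0.2, 0.4, -0.9]
width: 0.155
grasp_force: 30.0
```

```bash
python3 - <<'E'
from h import *
P,R,o=tool(); print(P,o['width']*87,o['q'].round(2))
y=np.array([.0091,-.079]); yaw=np.arctan2(.079,-.0093)-np.pi/2; print('rest yaw',yaw)
go((.415,.404,.13),yaw)
f=cams.grab_frame('wrist'); cv2.imwrite('pics/w18.png',f)
E
```

```text
[ 0.42798842 -0.03172455  0.15438783] 13.518338394477698 [-0.79 -0.1   0.74  2.08  0.07  1.13  1.36]
rest yaw 0.11718218757495791
turn [0.004 0.    1.326] shift [ 6.84 43.05  2.53] n 9
```

>>> carry_out(steps=[0, 0, 0.1, 0.5, 4, 0, 0.5, 0, 0, 0.22, 1, 8, 0, 0.5, 0, 0, 0.34, 2, 12, 0, 0.5, 0, 0, 0.46, 3, 16, 0, 0.5, 0, 0, 0.58, 4, 20, 0, 0.5, 0, 0, 0.7, 5, 24, 0, 0.5, 0, 0, 0.82, 6, 28, 0, 0.5, 0, 0, 0.94, 6.8, 32, 0, 0.5])

```text
time_s: 35.8
tool_pos: [0.3991, 0.2949, 0.1508]
tcp_rot: [-1.605, -2.699, 0.005]
contact_force: [1.2, -0.6, 0.7]
width: 0.155
grasp_force: 30.0
```

>>> carry_out(steps=[0, 0, 0, 0, 0, 0, 0.5, 0, 0, 0, 0, 0, 0, 0.5, 0, 0, 0, 0, 0, 0, 0.5])

```text
time_s: 36.1
tool_pos: [0.4003, 0.2925, 0.1519]
tcp_rot: [-1.599, -2.703, 0.004]
contact_force: [-0.4, -0.4, -0.5]
width: 0.154
grasp_force: 30.0
```

```bash
python3 - <<'E'
from h import *
P,R,o=tool(); print(P,o['width']*87,o['q'].round(2))
f=cams.grab_frame('wrist'); cv2.imwrite('pics/w19.png',f)
go((.415,.404,.13),.117); go((.44,.33,.15),.117)
E
```

```text
[0.4003287  0.29247737 0.15185581] 13.372817421102106 [-1.08  0.11  0.38  1.92 -0.05  1.13 -0.18]
turn [-0.002  0.001  0.385] shift [9.08 6.64 2.21] n 3
turn [-0.002  0.001  0.385] shift [1.39 5.27 0.22] n 3
```

>>> carry_out(steps=[0, 0, 0.1, 3, 2.2, 0, 0.5, 0, 0, 0.2, 6, 4.4, 0, 0.5, 0, 0, 0.3, 9.1, 6.6, 0, 0.5, 0, 0, 0.39, 9.1, 6.6, 1, 0.5, 0, 0, 0.39, 9.1, 6.6, 2, 0.5, 0, 0, 0.39, 9.1, 6.6, 3, 0.5, 0, 0, 0.39, 9.1, 6.6, 3, 0.5, 0, 0, 0.39, 9.1, 6.6, 3, 0.5])

```text
time_s: 36.95
tool_pos: [0.4147, 0.4046, 0.1235]
tcp_rot: [-2.092, -2.343, 0.0]
contact_force: [0.4, 0.1, 0.1]
width: 0.155
grasp_force: 30.0
```

```bash
python3 - <<'E'
from h import *
P,R,o=tool(); print(P,o['width']*87,o['contact_force'],o['q'].round(2))
c=cam('wrist'); f=cams.grab_frame('wrist'); cv2.imwrite('pics/w20.png',f)
cv2.imwrite('pics/c20.png',f[100:400,120:520])
go((.415,.4035,.061),.112)
for y in (-.04,.04):
  for x in (-.014,.014):
    a=np.array([.415,.4035,.058])+np.array([np.cos(.112)*x-np.sin(.112)*y,np.sin(.112)*x+np.cos(.112)*y,0]); print('horn expected px',proj(c,a).round(0))
E
```

```text
[0.41473881 0.40462582 0.12347397] 13.495533051982468 [0.36284452 0.10617151 0.07542723] [-1.16  0.33  0.37  1.74 -0.13  1.1  -0.63]
turn [ 0.    -0.001  0.001] shift [-0.16 -0.    6.29] n 2
horn expected px [298. 321.]
horn expected px [340. 321.]
horn expected px [295. 201.]
horn expected px [342. 201.]
```

View pics/c20.png

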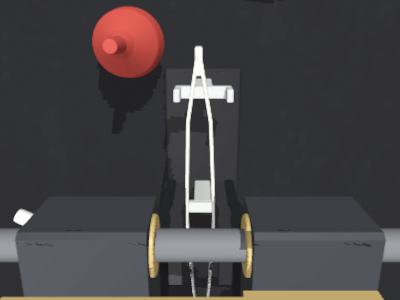

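The crop shows the far fork's horns at (178,93) and (231,93). The rest's axis lies about 4 px (2.7 mm) to +u of the tweezers' axis at column 200, so I correct by that and lower.

>>> carry_out(steps=[0, 0, 0, 0.2, 0.27, 1.5, 0.5, 0, 0, 0, 0.2, 0.27, 3, 0.5, 0, 0, 0, 0.2, 0.27, 4.5, 0.5, 0, 0, 0, 0.2, 0.27, 5.5, 0.5, 0, 0, 0, 0.2, 0.27, 6, 0.5, 0, 0, 0, 0.2, 0.27, 6.3, 0.5, 0, 0, 0, 0.2, 0.27, 6.3, 0.5])

```text
time_s: 37.7
tool_pos: [0.417, 0.4078, 0.0603]
tcp_rot: [-2.093, -2.343, -0.0]
contact_force: [-0.5, 0.0, -0.8]
width: 0.157
grasp_force: 30.0
```

>>> carry_out(steps=[0, 0, 0, 0, 0, 0.1, 0.5, 0, 0, 0, 0, 0, 0.2, 0.5, 0, 0, 0, 0, 0, 0.2, 0.5])

```text
time_s: 38.0
tool_pos: [0.417, 0.408, 0.0587]
tcp_rot: [-2.092, -2.343, -0.001]
contact_force: [-0.1, -0.5, 0.3]
width: 0.154
grasp_force: 30.0
```

>>> carry_out(steps=[0, 0, 0, 0, 0, 0, 1.6, 0, 0, 0, 0, 0, 0, 2.2, 0, 0, 0, 0, 0, 0, 3.5, 0, 0, 0, 0, 0, 0, 3.5, 0, 0, 0, 0, 0, -0.5, 3.5, 0, 0, 0, 0, 0, -2, 3.5, 0, 0, 0, 0, 0, -5, 3.5, 0, 0, 0, 0, 0, -9, 3.5])

```text
time_s: 38.8
tool_pos: [0.4164, 0.4071, 0.1493]
tcp_rot: [2.093, 2.343, -0.003]
contact_force: [0.1, 0.8, 1.7]
width: 0.402
grasp_force: 0.0
```

>>> carry_out(steps=[0, 0, 0, -4, -2, -3, 3.5, 0, 0, 0, -8, -4, -5, 3.5, 0, 0, 0, -11, -6, -7, 3.5, 0, 0, 0, -11, -6, -7, 3.5, 0, 0, 0, -11, -6, -7, 3.5])

```text
time_s: 39.3
tool_pos: [0.37, 0.2919, 0.2202]
tcp_rot: [-2.092, -2.341, -0.006]
contact_force: [-0.1, 0.4, -0.3]
width: 0.403
grasp_force: 0.0
```

```bash
python3 - <<'E'
from h import *
P,R,o=tool(); print(P,o['contact_force'],o['q'].round(2),o['time_s'])
f=cams.grab_frame('wrist'); cv2.imwrite('pics/w21.png',f); t=cams.grab_frame('top'); cv2.imwrite('pics/top5.png',t); s=cams.grab_frame('scene'); cv2.imwrite('pics/s5.png',s)
a=cv2.resize(t[130:330,260:520],(400,308)); b=cv2.resize(s[150:320,260:480],(400,308)); d=cv2.resize(f[:290,100:540],(400,264))
e=np.zeros((264,400,3),np.uint8)
c=cam('top'); m,bb=blobs(t,(0,150,60),(8,255,255),20)
for x in bb:
    p=onz(c,x[0]+.5,.075); print(x[0],x[1],((p-S)@AX).round(4),((p-S)@AY).round(4))
e=cv2.resize(t[140:260,380:520],(400,264),interpolation=cv2.INTER_CUBIC)
cv2.imwrite('pics/fin.png',np.vstack([np.hstack([a,b]),np.hstack([d,e])]))
E
```

```text
[0.36998251 0.29188881 0.22021734] [-0.12724321  0.36710602 -0.27709696] [-1.17 -0.02  0.41  1.89  0.01  1.27 -0.66] 39.3
[423.07058824 184.6       ] 85 0.0484 0.1135
[277.05574913 307.97909408] 287 -0.2908 0.4258
[413.29398148 320.53240741] 432 -0.2786 0.0992
```

View pics/fin.png

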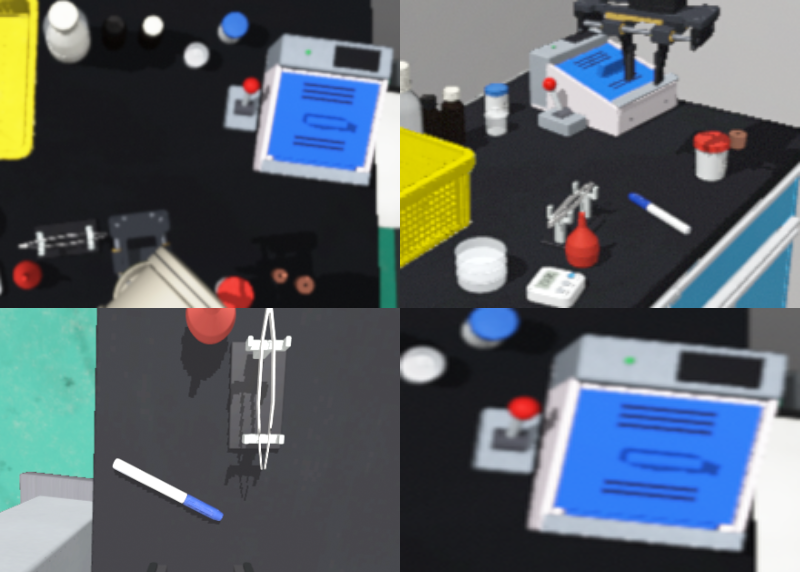

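The tweezers lie across both forks, the cover is flush between its rims and the bottle stands. I check the lever's travel by triangulating the ball from both fixed views, before and after.

```bash
python3 - <<'E'
from h import *
from scipy.optimize import least_squares
cs={'t':cam('top'),'s':cam('scene')}
for nm,a,b in (('start','top0','scene0'),('end','top5','s5')):
    uv={}
    for k,fn in (('t',a),('s',b)):
        f=cv2.imread(f'pics/{fn}.png'); hsv=cv2.cvtColor(f,cv2.COLOR_BGR2HSV)
        m=(((hsv[...,0]<8)|(hsv[...,0]>174))&(hsv[...,1]>120)&(hsv[...,2]>50)).astype(np.uint8)
        n,l,s,ce=cv2.connectedComponentsWithStats(m)
        j=[i for i in range(1,n) if s[i,4]>15 and (np.hypot(*(ce[i]-((421,195) if k=='t' else (348,198))))<20)]
        print(nm,k,[(s[i],ce[i].round(1)) for i in j]); i=max(j,key=lambda i:s[i,4]); uv[k]=np.array([s[i,0]+s[i,2]/2-.5,s[i,1]+s[i,3]/2-.5])
    r=least_squares(lambda p:np.r_[proj(cs['t'],p)-uv['t'],proj(cs['s'],p)-uv['s']],[.61,.12,.075])
    print(nm,r.x.round(4),'pump',((r.x-S)@AX).round(4),((r.x-S)@AY).round(4),r.fun.round(1))
go((.70,.11,.22),np.pi/2-.1356)
E
```

```text
start t [(array([416, 201,  11,  10,  85], dtype=int32), array([420.8, 205.7]))]
start s [(array([351, 196,   7,   8,  42], dtype=int32), array([354.1, 199.4]))]
start [0.6068 0.1146 0.0765] pump -0.0016 0.1144 [-0.  -0.1  0.1 -0. ]
end t [(array([417, 179,  13,  12, 106], dtype=int32), array([423.1, 184.5]))]
end s [(array([339, 193,   7,   7,  41], dtype=int32), array([341.8, 196. ]))]
end [0.6575 0.108  0.0748] pump 0.0495 0.1148 [ 0.1  0.1 -0.2  0. ]
turn [-0.     0.    -1.322] shift [-21.87  30.75  -0.19] n 9
```

```bash
python3 - <<'E'
from h import *
import json
from scipy.optimize import least_squares
V={'w3':camat([.65346,-.00037,.20522],[-.213,-3.132,0]),'w10':camat([.59996,.04624,.24207],[.203,3.13,.007]),'pB':camat(*json.load(open('pB.json')))}
E={}
for n,u0,u1 in (('w3',428,440),('w10',370,385),('pB',458,466)):
    g=cv2.cvtColor(cv2.imread(f'pics/{n}.png'),cv2.COLOR_BGR2GRAY).astype(float); pr=np.median(g[:,u0:u1],1); d=np.abs(np.diff(pr))
    print(n,[(v,int(pr[v]),int(pr[v+1])) for v in range(120,290) if d[v]>12])
for z in (.0,.01,.015,.02,.03): print(z,[[((onz(V[n],(u,v+.5),z)-S)@AX).round(4) for v in vs] for n,u,vs in (('w3',434,(136,213)),('w10',377,(191,259)))])
E
```

```text
w3 [(134, 27, 71), (135, 71, 123), (136, 123, 143), (161, 145, 55), (172, 65, 88), (189, 71, 121), (190, 121, 158), (211, 156, 140), (212, 140, 118), (213, 118, 30)]
w10 [(190, 38, 66), (191, 66, 81), (193, 85, 106), (194, 106, 144), (195, 144, 158), (215, 161, 120), (216, 120, 60), (226, 80, 95), (238, 79, 111), (239, 111, 158), (257, 165, 141), (258, 141, 55), (259, 55, 35)]
pB [(135, 33, 77), (136, 77, 122), (137, 122, 138), (165, 141, 57), (178, 70, 86), (196, 61, 107), (197, 107, 154), (221, 143, 121), (222, 121, 61), (223, 61, 29)]
0.0 [[np.float64(-0.014), np.float64(0.0596)], [np.float64(-0.0145), np.float64(0.0634)]]
0.01 [[np.float64(-0.0141), np.float64(0.0574)], [np.float64(-0.0161), np.float64(0.0597)]]
0.015 [[np.float64(-0.0142), np.float64(0.0563)], [np.float64(-0.017), np.float64(0.0579)]]
0.02 [[np.float64(-0.0143), np.float64(0.0552)], [np.float64(-0.0178), np.float64(0.0561)]]
0.03 [[np.float64(-0.0144), np.float64(0.053)], [np.float64(-0.0194), np.float64(0.0524)]]
```

The base and slot centre puts the pivot at pump x of about +21 mm from the spindle. The ball went from -23 mm to +28.5 mm about it at a height of 75 mm, so the lever is at its far stop; it had simply started a little off zero. I hand the job in.

```bash
python3 -c "
from bench import workorder; print(workorder.sign_off())"
```

```text
the job is handed in; nothing more can be done
None
```

I handed the job in at about 39 s: green and yellow collars on the spindle (no red one was there), blue cover hooked and flat on its seat, lever then pushed to its far stop, tweezers across both forks, and the glass bottle still standing.

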